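# Set up a finial collar stack on the assembly jig

### The job

Get the finial jig ready: first swing its clear guard up and back past its balance point so that it stays open by itself, then take the steel locating pin out of its wooden rest and feel across the steel face plate with the pin's conical tip until it drops fully home in the unmarked blind hole. Thread every copper collar lying on the bench over the pin, the widest at the bottom and each next one narrower, lying flat on one another, and last turn the black selector so that its pointer clicks in beside the round brass dome mark. Leave the hammer, jar and brush where they are.

Things in the scene. Friction and masses are not known exactly. Their poses are not given: they have to be found in the camera images.
- jig: grey steel jig fixed to the bench, origin on the bench under the middle of its work area; at yaw 0 its x points away from the robot, y left, z up. A steel face plate (130 mm along x, top at z = 56 mm) runs along y between two cheeks (inner faces y = +-68 mm, tops z = 60 mm). At the right (-y) a control box 110 x 110 mm, top z = 62 mm, carries the selector
- plate_mid (a point): middle of the face plate's visible top. The plate has one unmarked blind hole, 17.6 mm wide, 30 mm deep, with a 1.5 mm chamfer: its centre lies on the line through this point along the jig's y, at an unknown place within 20 mm either side of this point
- guard (a joint): hinge of the clear guard over the plate, rad: 0 = closed (lying level, 30 mm above the plate), positive = swung up and away from the robot; balance point about 1.57, stop at 2.0. It falls shut below the balance point and rests open at the stop above it. Light, 0.35 kg.
- guard_bar (a point): middle of the guard's grab bar, a round steel bar of 10 mm diameter, 120 mm long, parallel to the jig's y, 190 mm from the hinge line, with a 35 mm wide clear gap between the bar and the guard's frame; when closed the bar is 86 mm above the bench
- guard_hinge (a point): middle of the guard's hinge line, which runs along the jig's y at 86 mm above the bench, 98 mm behind (+x of) the jig's origin
- pin_rest: wooden block 64 x 64 x 40 mm, fixed to the bench, with a 30 mm deep, 17.6 mm wide hole in its top in which the pin stands; origin at its underside centre
- pin: steel locating pin, 16 mm diameter, 92 mm long, 0.13 kg; origin at the centre of its lower end, z along it to the top. The lowest 6 mm taper to a flat 8 mm wide tip, the top 4 mm taper to 10 mm. Fully home its lower end is 30 mm below the face plate's top and 62 mm stand out.
- collar_1: copper collar, a plain flat ring 68 mm outside diameter, 24 mm bore, 12 mm high, about 0.08 to 0.20 kg, lying flat on the bench to the left of the jig; origin at its underside centre, z up. May be absent.
- collar_2: copper collar, a plain flat ring 62 mm outside diameter, 24 mm bore, 12 mm high, about 0.08 to 0.20 kg, lying flat on the bench to the left of the jig; origin at its underside centre, z up. May be absent.
- collar_3: copper collar, a plain flat ring 56 mm outside diameter, 24 mm bore, 12 mm high, about 0.08 to 0.20 kg, lying flat on the bench to the left of the jig; origin at its underside centre, z up. May be absent.
- collar_4: copper collar, a plain flat ring 50 mm outside diameter, 24 mm bore, 12 mm high, about 0.08 to 0.20 kg, lying flat on the bench to the left of the jig; origin at its underside centre, z up. May be absent.
- collar_5: copper collar, a plain flat ring 44 mm outside diameter, 24 mm bore, 12 mm high, about 0.08 to 0.20 kg, lying flat on the bench to the left of the jig; origin at its underside centre, z up. May be absent.
- selector (a joint): angle of the selector, rad, growing clockwise seen from above; detents at 0, 0.5, 1.0 and 1.5 hold it; it starts at 0; a click takes about 0.1 N m
- selector_grip (a point): on the selector's vertical axis at the height to grip: the knob is an upright black bar 50 mm long, 14 mm wide, its top 12 mm above this point and its box's top 24 mm below it (a 48 mm disc, 8 mm high, lies under the bar)
- selector_pointer (a point): point on the pointer's line, 44 mm from the selector's axis, on the circle of the marks: the pointer end of the bar (with a nose and a white line) points from the axis to here
- mark_dome: round brass dome, 14 mm wide, 5 mm high, on the control box 44 mm from the selector's axis, beside one of the detents 0.5, 1.0 or 1.5: the position to select
- mark_flat_a: flat dark square mark, 8 mm, beside another detent; not wanted
- mark_flat_b: flat dark square mark, 8 mm, beside the remaining detent; not wanted
- hammer: ball-peen style hammer, 260 mm long, wooden handle, lying on the bench; a bystander; origin under its middle
- rivet_jar: glass jar with steel lid, 66 mm across, 85 mm tall, standing; a bystander; origin at its underside centre
- brush: wooden-handled bench brush, 200 mm long, lying; a bystander; origin under its middle
Not all that is in view belongs to the job. What is shaped like the pin but green or purple is not meant.

How it is judged:
On the way, in this order (a step that is already met when the one before it is completed fails the run):
1. the guard rests open past its balance point (value of joint guard above 1.88 rad), for 0.4 s.
2. the locating pin stands fully home in the blind hole of the face plate (z of pin in the frame of jig below 0.031 m and x of pin in the frame of jig between -0.012 and 0.012 m and y of pin in the frame of jig between -0.03 and 0.03 m and angle between pin's own z axis and vertical below 0.12 rad), for 0.3 s.
3. every collar present lies flat on the pin, widest lowest (horizontal distance between each of collar_1, collar_2, collar_3, collar_4, collar_5 and pin below 0.01 m and z of collar_1 in the frame of jig between 0.05 and 0.062 m and angle between each of collar_1, collar_2, collar_3, collar_4, collar_5's own z axis and vertical below 0.12 rad and z of each of collar_2, collar_3, collar_4, collar_5 in the frame of collar_1 above 0.009 m and z of collar_2 in the frame of jig between 0.05 and 0.074 m and z of each of collar_3, collar_4, collar_5 in the frame of collar_2 above 0.009 m and z of collar_3 in the frame of jig between 0.05 and 0.086 m and z of each of collar_4, collar_5 in the frame of collar_3 above 0.009 m and z of collar_4 in the frame of jig between 0.05 and 0.098 m and z of collar_5 in the frame of collar_4 above 0.009 m and z of collar_5 in the frame of jig between 0.05 and 0.11 m), for 0.3 s.
4. the selector's pointer stands at the brass dome (horizontal distance between selector_pointer and mark_dome below 0.009 m), for 0.3 s.
At the end, for the whole second after the job is handed in: Guard open beyond 1.88 rad; pin within 0.12 rad of upright, at least 25 mm deep in the blind hole; every collar present at rest, flat (0.12 rad), within 10 mm of the pin, stacked without gaps, widest lowest; pointer within 9 mm (0.2 rad) of the dome; bystanders moved under 40 mm (all of step 2 and all of step 3 and value of joint guard above 1.88 rad and linear speed of each of collar_1, collar_2, collar_3, collar_4, collar_5 below 0.02 m/s and horizontal distance between selector_pointer and mark_dome below 0.009 m); the robot touches nothing.
It fails at once if the hammer is knocked more than 40 mm from its place (distance of hammer from where it was at the start of the episode above 0.04 m).
It fails at once if the rivet jar is knocked more than 40 mm from its place (distance of rivet_jar from where it was at the start of the episode above 0.04 m).
It fails at once if the brush is knocked more than 40 mm from its place (distance of brush from where it was at the start of the episode above 0.04 m).
Of collar_1, collar_2, collar_3, collar_4, collar_5 only 3 to 5 are there at a start; the rules pass over those that are not, and their reading is None.
At some moment in a run one of collar_1, collar_2, collar_3, collar_4, collar_5 may be knocked a few centimetres aside while the robot is not near it.
It also fails if it takes over 210 s, if anything falls off the work surface, if the arm or the gripper's body presses on something with over 40 N, if the wrist force passes 120 N, or if a joint passes its speed limit or range.

### The arm

A 6-joint arm with a two-finger parallel gripper is mounted at the origin on the work surface. World frame = base frame: x ahead of the robot, y to its left, z up, the work surface at z = 0. Lengths are in m, angles in rad, forces in N, time in s.
With the tool pointing down it reaches from about 0.4 to 0.825 m from the base axis. Payload 7 kg.
Tool frame: the origin (TCP) lies between the finger pads; the fingertips stand 11 mm ahead of it and the grasp point (between the pads) lies 8 mm behind it (arm.tips_ahead is the distance from the TCP to the fingertips, in m); z points along the fingers, x is the direction in which the jaws open and shut, and the axes are right-handed (so a half turn about z gives the same grasp; the last joint's range is limited). The gripper opens to 88 mm and grips with 3 to 60 N. Pads are 19 mm wide; open, the fingers measure 130 mm over their backs; the gripper's body (78 mm by 193 mm) begins 47 mm behind the grasp point.
Start: joints at [1.492, 0.359, 0.012, 0, -1.224, -0.288], TCP at [0.242, 0.63, 0.238] pointing down, gripper open.
Joint ranges: [-3.07, 3.07], [-1.43, 2.12], [-1.02, 1.25], [-3.03, 1.67], [-3.05, -0], [-3.03, 3.03]. Speed limits (rad/s): [2.39, 2.39, 3.01, 3.14, 3.14, 3.14].

### API

Orientations are given as [roll, pitch, yaw] about the fixed x, y, z axes, in that order (R = Rz(yaw) Ry(pitch) Rx(roll)).
In Python, from station import arm, optics, finder gives the robot as it stands. The module is installed in compiled form; this text tells all that it offers.
- The arm moves only by the tool apply_moves, never from a script. Its argument "increments" is one flat list of numbers, 6 for each row, row after row: the shift along the world's x, y, z in m, then the turn, a rotation vector about the world's x, y, z in rad. In form: [tx, ty, tz, rx, ry, rz, tx, ty, tz, rx, ry, rz, ...]. A call has 1 to 20 rows; each row shifts and turns the pose as measured when the row begins; what a row does not reach is not made up. A row lasts 1/12 s, in which the tool goes at most 41.7 mm and 7.16 degrees, less where a joint would pass 70% of its speed; a pose out of reach is approached as far as the arm can. A call with a gripper value outside its range is refused whole. "hand" is the closure, from 0 (fully open) to 1 (shut), set as the call begins (left out, the last holds). The fingers move at their own pace and stop on an object; "force" is the grip in N (left out, the last holds). Time passes only in rows, so rows that do not move let the fingers close. It gives the time, the measured TCP pose, the force and the opening at its end, in the units of the state.
- arm.get_state(): the state, without advancing time (a new reading comes with each control period).
- optics.grab_frame(name): name is "scene" or "top"; returns the picture (400x640x3 uint8, red, green, blue); there is no depth.
- optics.camera_model(name): a dict with "fx", "fy", "cx", "cy" (pixels), "world_to_cam" (4x4, takes a point from world to camera coordinates). Camera axes: x right, y up, looking along -z (the intrinsics and any distortion apply to the point x, -y, -z); pixel columns grow to the right and rows downward; lengths in m; the calibration is good to about 2 mm. A picture is of the moment at which its call begins. camera_model takes no time and is no camera call.
- arm.job_done(): hands the job in, once; it reports no verdict.
Trained networks look in the newest picture that a camera, given by its name, has taken for a name from the list of things; names that differ only in an ending like _2 or _b are one class to them, and where a whole thing is asked for, a point or a joint stands for the part that bears it (a point fixed in the world has none). Each returns a list of dicts, best first, with "conf" (0 to 1); they miss things now and then, are a little off and sometimes report something else, mostly with a low value. They report only what shows in the picture. A call takes as long as a camera call. They do not tell look-alikes from the thing itself.
- finder.find_in(camera, name): "box" ([left, top, right, bottom] in pixels, round what is visible of it).
- finder.landmark_of(camera, name): "point" ([column, row] in pixels: a listed point, or the origin of a listed thing).
The state is a dict: "t": time; "q": joint angles; "qd": joint speeds; "joint_efforts": joint torques, N m; "eef_pos": TCP position; "ee_rot": TCP orientation; "force": force on the tool from outside, world axes, zero at the start; "moment": the same for the moment, N m; "width": finger opening in m.
Only numpy, scipy, OpenCV 4.12 (cv2) and the standard library are available. Lean on these libraries where they do the work, as an engineer would, in place of code of your own. Each camera call takes 0.05 s, during which the arm holds its last target. There are 200 camera calls.

## Working session

There is one attempt and no reset: what is moved stays moved. The work goes in short steps, Python scripts to look and compute and a tool call to move; the robot and the scene stay as the last step left them, time stands still between calls to the robot, and variables do not carry over. Pictures are saved under pics/ and viewed, about 12 in all and at most 16, crops included, and the job is handed in when it is done.

Besides the shell and the picture viewer there is one more tool, called after "Call:" as name(argument=value, ...) on one line, values as JSON. apply_moves: Moves the arm, as the interface text tells. Its arguments: {"type":"object","properties":{"increments":{"type":"array"},"hand":{"type":"number"},"force":{"type":"number"}},"required":["increments"]}

```bash
mkdir -p pics; cat > h.py <<'E'
import numpy as np, cv2
from station import arm, optics, finder
def grab(n,f=None):
    im=optics.grab_frame(n)
    if f: cv2.imwrite('pics/'+f,im[:,:,::-1])
    return im
def proj(n,P):
    m=optics.camera_model(n);c=m['world_to_cam']@np.r_[P,1]
    x,y,z=c[0],-c[1],-c[2]
    return np.array([m['fx']*x/z+m['cx'],m['fy']*y/z+m['cy']])
def ray(n,px):
    m=optics.camera_model(n);T=np.linalg.inv(m['world_to_cam'])
    d=T[:3,:3]@np.array([(px[0]-m['cx'])/m['fx'],-(px[1]-m['cy'])/m['fy'],-1])
    return T[:3,3],d
def at(n,px,z):
    o,d=ray(n,px);return o+d*(z-o[2])/d[2]
E
python3 - <<'E'
from h import *
a=grab('scene','s0.png');b=grab('top','t0.png')
for n in('scene','top'):
    m=optics.camera_model(n);print(n,{k:v for k,v in m.items() if k!='world_to_cam'},np.linalg.inv(m['world_to_cam'])[:3].round(3).tolist())
    for k,z in [('jig',0),('plate_mid',.056),('guard_bar',.086),('guard_hinge',.086),('pin_rest',0),('pin',.01),('collar_1',0),('selector_grip',.086),('selector_pointer',.07),('mark_dome',.062),('mark_flat_a',.062),('hammer',0),('rivet_jar',0),('brush',0)]:
        for r in finder.landmark_of(n,k)[:7]: print(n,k,round(r['conf'],2),np.round(r['point']),at(n,r['point'],z).round(3))
print(arm.get_state())
E
```

```text
scene {'fx': 464.3104130837449, 'fy': 464.3104130837449, 'cx': 323.19210768086936, 'cy': 201.00295212975044} [[0.643, -0.464, 0.61, 1.298], [0.766, 0.376, -0.521, -0.686], [0.012, 0.802, 0.597, 0.826]]
scene jig 0.86 [333. 222.] [ 0.549 -0.01   0.   ]
scene plate_mid 0.66 [336. 204.] [0.547 0.003 0.056]
scene guard_bar 0.79 [312. 179.] [0.441 0.002 0.086]
scene guard_bar 0.32 [364. 279.] [ 0.817 -0.156  0.086]
scene guard_hinge 0.83 [362. 209.] [0.633 0.017 0.086]
scene pin_rest 0.78 [210. 267.] [ 0.488 -0.361 -0.   ]
scene pin_rest 0.4 [414. 176.] [0.538 0.346 0.   ]
scene pin 0.7 [203. 296.] [ 0.571 -0.424  0.01 ]
scene pin 0.68 [181. 285.] [ 0.508 -0.448  0.01 ]
scene pin 0.51 [226. 252.] [ 0.474 -0.307  0.01 ]
scene pin 0.46 [192. 255.] [ 0.431 -0.381  0.01 ]
scene pin 0.45 [207. 265.] [ 0.488 -0.367  0.01 ]
scene collar_1 0.6 [395. 189.] [0.546 0.248 0.   ]
scene collar_1 0.48 [422. 201.] [0.642 0.265 0.   ]
scene collar_1 0.44 [415. 180.] [0.552 0.336 0.   ]
scene collar_1 0.28 [280. 218.] [ 0.441 -0.113  0.   ]
scene selector_grip 0.7 [285. 218.] [ 0.537 -0.161  0.086]
scene s
[... 1452 characters left out ...]
3 [342. 268.] [ 0.384 -0.114  0.   ]
{'t': 1.5, 'q': array([ 1.49205986e+00,  3.58610811e-01,  1.18997375e-02, -3.36430767e-05,
       -1.22410644e+00, -2.88098703e-01]), 'qd': array([ 7.65541116e-04, -1.30074134e-03,  3.94473080e-04, -8.71375048e-05,
       -4.72710900e-04, -2.14374491e-03]), 'joint_efforts': array([ 8.84286528e-04, -5.82379782e+01,  2.93301290e+01,  7.00251818e+00,
        1.24210061e-02, -5.09833626e-05]), 'eef_pos': array([0.24209584, 0.63005942, 0.23754806]), 'ee_rot': array([ 3.14156834e+00, -2.93051831e-05, -1.93764293e+00]), 'force': array([-0.38652846,  0.77319787,  0.20779779]), 'moment': array([ 0.00153961, -0.00637187, -0.03927331]), 'width': 0.08768477255157249}
```

```bash
python3 - <<'E'
import cv2,numpy as np
a=cv2.imread('pics/s0.png');b=cv2.imread('pics/t0.png')
def c(i,x0,y0,x1,y1,w,h): return cv2.resize(i[y0:y1,x0:x1],(w,h),interpolation=cv2.INTER_CUBIC)
cv2.imwrite('pics/a.png',c(b,150,110,490,310,800,470))
cv2.imwrite('pics/b.png',c(a,150,130,470,350,800,550))
E
```

```text
(no output)
```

View pics/a.png

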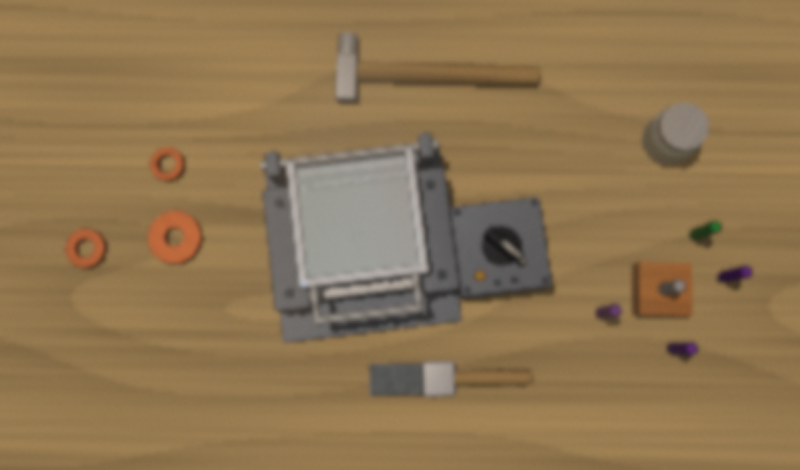

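View pics/b.png

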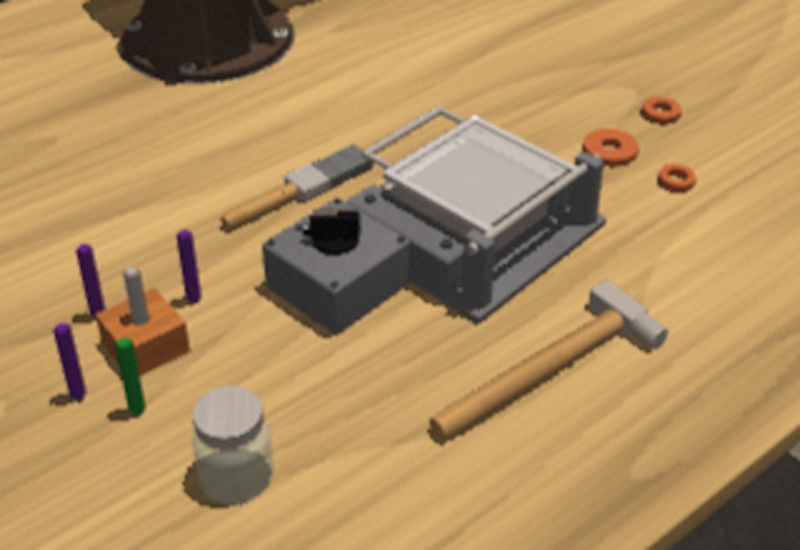

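The top view shows the closed guard over the jig in the middle and three collars at the left: a large one at about px (224,211), a medium one at (186,215) and a small one at (221,179). The rest, with the grey pin in it, is at (432,233).

Things that could be taken for the pin in the top view:
- purple at (409,242), (463,227) and (441,258)
- green at (451,207)
- the grey one in the rest at (437,231), which is the real pin

The dome is brass, at about (354,227), and the pointer points to the lower right. Next I fit the poses.

```bash
cat > fit.py <<'E'
from h import *
from scipy.optimize import least_squares
pts={'jig':(0,0,0),'plate_mid':(0,0,.056),'guard_bar':(-.092,0,.086),'guard_hinge':(.098,0,.086)}
obs=[]
for n in('scene','top'):
    grab(n)
    for k,p in pts.items():
        r=finder.landmark_of(n,k)
        if r: obs.append((n,np.array(p),r[0]['point'],k))
def W(v,p):
    c,s=np.cos(v[2]),np.sin(v[2]);return np.array([v[0]+c*p[0]-s*p[1],v[1]+s*p[0]+c*p[1],p[2]])
f=lambda v:np.concatenate([proj(n,W(v,p))-o for n,p,o,k in obs])
r=least_squares(f,[.55,0,.1],loss='soft_l1',f_scale=2);print(r.x.round(4));
for (n,p,o,k),e in zip(obs,f(r.x).reshape(-1,2)):print(n,k,e.round(1))
V=r.x
C=[[(-.092,-.06,.086),(-.092,.06,.086)],[(.098,-.068,.086),(.098,.068,.086)]]+[[(-.065,s*.068,.06),(.065,s*.068,.06)] for s in(1,-1)]+[[(0,-.068,.056),(0,.068,.056)]]
for n,(x0,y0,x1,y1) in {'top':(255,160,395,265),'scene':(240,165,400,285)}.items():
    im=grab(n)[y0:y1,x0:x1,::-1];S=5 if n=='top' else 4.9
    im=cv2.resize(im,None,fx=S,fy=S,interpolation=cv2.INTER_CUBIC)
    for a,b in C:
        q=[tuple(int(t) for t in (proj(n,W(V,np.array(u)))-[x0,y0]+.5)*S) for u in(a,b)]
        cv2.line(im,q[0],q[1],(0,255,0),1)
    cv2.imwrite(f'pics/fit_{n}.png',im)
E
python3 fit.py
```

```text
[ 0.5435 -0.0007  0.094 ]
scene jig [-2.2  0.8]
scene plate_mid [-1.8 -0.2]
scene guard_bar [-1.6  0.6]
scene guard_hinge [1.  2.5]
top jig [-1.8  2.2]
top guard_bar [-2.6 -1. ]
top guard_hinge [-0.6 -1.3]
```

View pics/fit_top.png

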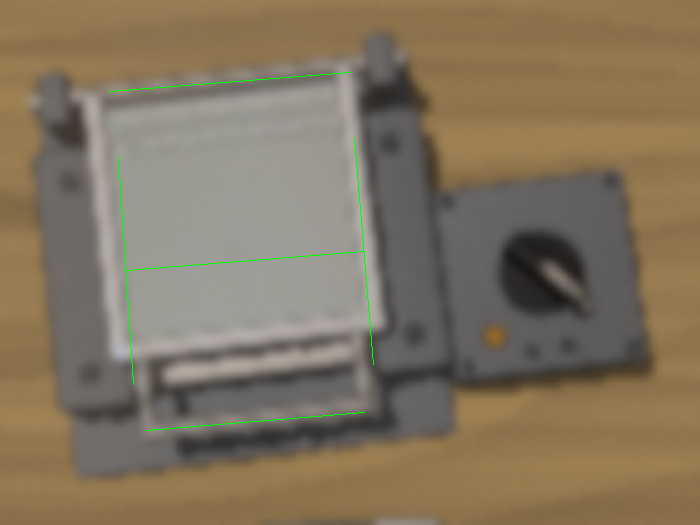

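View pics/fit_scene.png

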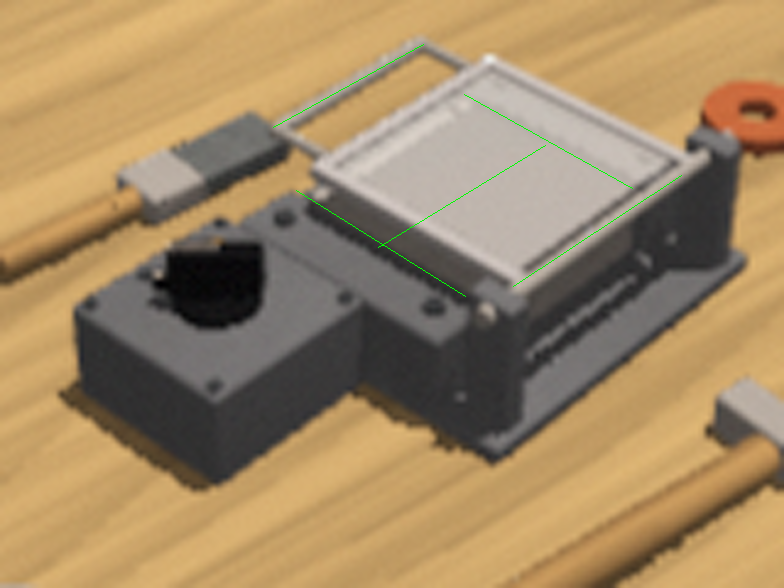

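Call:
apply_moves(increments=[0.0124,-0.0376,-0.004,0,0,-0.0652,0.0124,-0.0376,-0.004,0,0,-0.0652,0.0124,-0.0376,-0.004,0,0,-0.0652,0.0124,-0.0376,-0.004,0,0,-0.0652,0.0124,-0.0376,-0.004,0,0,-0.0652,0.0124,-0.0376,-0.004,0,0,-0.0652,0.0124,-0.0376,-0.004,0,0,-0.0652,0.0124,-0.0376,-0.004,0,0,-0.0652,0.0124,-0.0376,-0.004,0,0,-0.0652,0.0124,-0.0376,-0.004,0,0,-0.0652,0.0124,-0.0376,-0.004,0,0,-0.0652,0.0124,-0.0376,-0.004,0,0,-0.0652,0.0124,-0.0376,-0.004,0,0,-0.0652,0.0124,-0.0376,-0.004,0,0,-0.0652,0.0124,-0.0376,-0.004,0,0,-0.0652,0.0124,-0.0376,-0.004,0,0,-0.0652,0.0124,-0.0376,-0.004,0,0,-0.0652,0,0,0,0,0,0], hand=0.72, force=20)

```text
t: 3.6
eef_pos: [0.4548, -0.0369, 0.1687]
ee_rot: [3.139, 0.013, -3.094]
force: [0.6, 0.6, 0.2]
width: 0.0244
```

```bash
cat >> h.py <<'E'
from scipy.spatial.transform import Rotation as Ro
def to(x,y,z,yaw,roll=np.pi,pitch=0):
    s=arm.get_state();R=Ro.from_euler('xyz',s['ee_rot']);T=Ro.from_euler('xyz',[roll,pitch,yaw])
    print('t',round(s['t'],2),'delta',(np.array([x,y,z])-s['eef_pos']).round(4),'rot',(T*R.inv()).as_rotvec().round(3),'f',np.round(s['force'],1),'w',round(s['width'],4))
E
python3 -c "
from h import *
to(.452,-.009,.078,-3.047)"
```

```text
t 3.6 delta [-0.0028  0.0279 -0.0907] rot [-0.004  0.013  0.047] f [0.6 0.6 0.2] w 0.0244
```

Call:
apply_moves(increments=[-0.0028,0.028,0,-0.004,0.013,0.047,0,0,0,0,0,0,0,0,-0.02,0,0,0,0,0,0,0,0,0])

```text
t: 3.93
eef_pos: [0.453, -0.0128, 0.1488]
ee_rot: [3.141, 0.002, -3.057]
force: [-1.3, -0.3, -1.1]
width: 0.0245
```

```bash
python3 - <<'E'
from h import *
to(.452,-.009,.078,-3.047)
o=[]
for n,(x0,y0,x1,y1) in {'top':(255,180,375,280),'scene':(260,105,380,205)}.items():
    im=grab(n)[y0:y1,x0:x1,::-1];o.append(cv2.resize(im,(400,333),interpolation=cv2.INTER_CUBIC))
cv2.imwrite('pics/g1.png',np.hstack(o))
E
```

```text
t 3.93 delta [-0.001   0.0038 -0.0708] rot [-0.     0.001  0.01 ] f [-1.3 -0.3 -1.1] w 0.0245
```

View pics/g1.png

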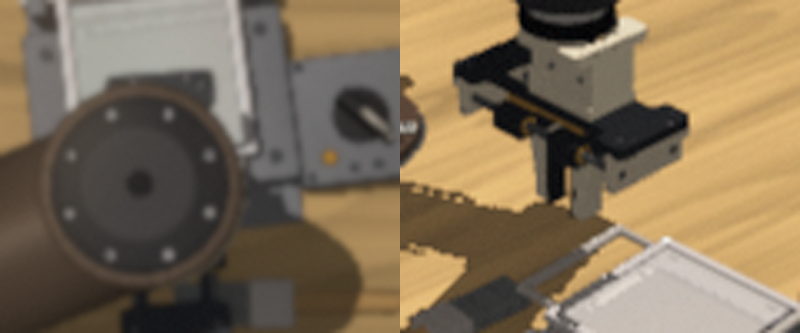

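The gripper is above the bar with its jaws across it, so I descend.

Call:
apply_moves(increments=[-0.001,0.002,-0.016,0,0,0.01,0,0,-0.018,0,0,0,0,0,-0.018,0,0,0,0,0,-0.012,0,0,0,0,0,-0.008,0,0,0,0,0,0,0,0,0])

```text
t: 4.53
eef_pos: [0.4584, -0.0084, 0.0842]
ee_rot: [3.14, 0.017, -3.041]
force: [-0.2, 0.0, -0.3]
width: 0.0245
```

Call:
apply_moves(increments=[-0.006,0,-0.005,0,0.014,0,0,0,0,0,0,0])

```text
t: 4.7
eef_pos: [0.4527, -0.0081, 0.0802]
ee_rot: [3.139, 0.003, -3.04]
force: [-0.4, 0.1, -0.5]
width: 0.0244
```

Call:
apply_moves(increments=[0,0,0,0,0,0,0,0,0,0,0,0,0,0,0,0,0,0,0,0,0,0,0,0], hand=1, force=10)

```text
t: 5.03
eef_pos: [0.4541, -0.0075, 0.0823]
ee_rot: [3.138, 0.006, -3.039]
force: [-0.5, -0.9, -2.1]
width: 0.01
```

Call:
apply_moves(increments=[0.001,0,0.0176,0,0,0,0.0024,0.0002,0.0174,0,0,0,0.004,0.0004,0.0171,0,0,0,0.0056,0.0005,0.0167,0,0,0,0.0071,0.0007,0.0161,0,0,0])

```text
t: 5.45
eef_pos: [0.4736, -0.005, 0.1683]
ee_rot: [3.137, 0.005, -3.039]
force: [4.7, 0.6, -5.7]
width: 0.0095
```

```bash
cat >> h.py <<'E'
def g(th,b=(.4541,-.0075,.0823),r=.19,w=.094):
    d=r*(1-np.cos(th)); to(b[0]+d*np.cos(w),b[1]+d*np.sin(w),b[2]+r*np.sin(th),-3.047)
    s=arm.get_state()['eef_pos'];print('theta now',np.arctan2(s[2]-b[2],r-np.hypot(s[0]-b[0],s[1]-b[1])))
E
python3 -c "
from h import *
g(.8)"
```

```text
t 5.45 delta [0.0379 0.0029 0.0503] rot [-0.006  0.005 -0.008] f [ 4.7  0.6 -5.7] w 0.0095
theta now 0.46763222707212243
```

Call:
apply_moves(increments=[0.0086,0.0008,0.0154,0,0,0,0.01,0.001,0.0145,0,0,0,0.0113,0.0011,0.0135,0,0,0,0.0125,0.0012,0.0124,0,0,0,0.0136,0.0013,0.0112,0,0,0])

```text
t: 5.87
eef_pos: [0.5314, 0.0028, 0.2398]
ee_rot: [3.131, 0.01, -3.039]
force: [3.9, 2.4, -8.6]
width: 0.0096
```

```bash
python3 -c "
from h import *
g(1.4)"
```

```text
t 5.87 delta [0.0797 0.0045 0.0297] rot [-0.012  0.009 -0.008] f [ 3.9  2.4 -8.6] w 0.0096
theta now 0.9524416680792397
```

Call:
apply_moves(increments=[0.0148,0.0014,0.0095,-0.005,0.004,0,0.0156,0.0015,0.0081,0,0,0,0.0163,0.0015,0.0067,0,0,0,0.0168,0.0016,0.0051,0,0,0,0.0172,0.0016,0.0035,0,0,0])

```text
t: 6.28
eef_pos: [0.6132, 0.0135, 0.2756]
ee_rot: [3.13, 0.005, -3.038]
force: [-2.0, 3.1, -1.2]
width: 0.0095
```

```bash
python3 -c "
from h import *
g(1.85)"
```

```text
t 6.28 delta [ 0.0822  0.0018 -0.0106] rot [-0.013  0.004 -0.009] f [-2.   3.1 -1.2] w 0.0095
theta now 1.4190685692723641
```

Call:
apply_moves(increments=[0.0175,0.0012,0.001,-0.006,0,0,0.0176,0.0012,-0.0002,0,0,0,0.0175,0.0012,-0.0018,0,0,0,0.0174,0.0012,-0.0034,0,0,0,0.012,0.001,-0.003,0,0,0])

```text
t: 6.7
eef_pos: [0.6991, 0.0239, 0.2695]
ee_rot: [3.129, 0.007, -3.036]
force: [0.0, 1.0, -1.1]
width: 0.0096
```

Call:
apply_moves(increments=[0,0,0,0,0,0,0,0,0,0,0,0], hand=0.5)

```text
t: 6.87
eef_pos: [0.701, 0.0244, 0.2674]
ee_rot: [3.13, 0.005, -3.036]
force: [0.4, -0.2, -0.5]
width: 0.018
```

Call:
apply_moves(increments=[0,0,0.02,0,0,0,0,0,0.025,0,0,0,0,0,0.03,0,0,0])

```text
t: 7.12
eef_pos: [0.6963, 0.024, 0.3356]
ee_rot: [3.13, -0.011, -3.037]
force: [1.1, -0.5, -0.2]
width: 0.0375
```

```bash
python3 - <<'E'
from h import *
from scipy.optimize import least_squares
print(at('top',(437.7,232.1),.102),at('scene',(203.2,238.8),.102))
im=grab('top','t1.png');grab('scene','s1.png')
for n in('top','scene'):
    for k,z in(('pin_rest',0),('pin',.01),('plate_mid',.056),('jig',0),('mark_dome',.064),('mark_flat_a',.062),('selector_grip',.086),('selector_pointer',.07)):
        for r in finder.landmark_of(n,k)[:6]: print(n,k,round(r['conf'],2),np.round(r['point'],1),at(n,r['point'],z).round(4))
a=cv2.imread('pics/t1.png')[150:280,240:460]
cv2.imwrite('pics/c1.png',cv2.resize(a,(790,467),interpolation=cv2.INTER_CUBIC))
E
```

```text
[ 0.48798611 -0.36739547  0.102     ] [ 0.49581859 -0.36831424  0.102     ]
top pin_rest 0.83 [429.3 231.6] [ 0.4952 -0.371   0.    ]
top pin_rest 0.53 [340.3 268.4] [ 0.3842 -0.1089  0.    ]
top pin 0.54 [402.6 246.1] [ 0.4513 -0.2897  0.01  ]
top pin 0.43 [455.1 227.3] [ 0.5083 -0.4442  0.01  ]
top pin 0.41 [430.2 229.3] [ 0.5014 -0.3712  0.01  ]
top pin 0.41 [437.6 254.6] [ 0.4282 -0.3908  0.01  ]
top pin 0.4 [442.2 209.5] [ 0.5603 -0.408   0.01  ]
top selector_grip 0.61 [363.1 212.7] [ 0.5397 -0.1672  0.086 ]
top selector_grip 0.46 [225.3 205.6] [0.5543 0.2165 0.086 ]
top selector_pointer 0.55 [372.9 224.2] [ 0.5094 -0.1961  0.07  ]
top selector_pointer 0.24 [361.  209.1] [ 0.5514 -0.1629  0.07  ]
scene pin_rest 0.66 [210.8 268.2] [ 0.4934 -0.3622  0.    ]
scene pin 0.73 [188.7 256.6] [ 0.4315 -0.3888  0.01  ]
scene pin 0.64 [205.8 292.5] [ 0.5659 -0.4139  0.01  ]
scene pin 0.57 [181.8 287. ] [ 0.5151 -0.4489  0.01  ]
scene pin 0.46 [228.  249.5] [ 0.4711 -0.2988  0.01  ]
scene pin 0.43 [207.4 266.2] [ 0.4917 -0.3691  0.01  ]
scene plate_mid 0.59 [334.9 203.2] [0.5406 0.0038 0.056 ]
scene jig 0.76 [334.6 218.5] [0.5393 0.0058 0.    ]
scene selector_grip 0.72 [284.7 218.6] [ 0.5388 -0.1647  0.086 ]
scene selector_pointer 0.81 [268.2 222.3] [ 0.5079 -0.195   0.07  ]
```

View pics/c1.png

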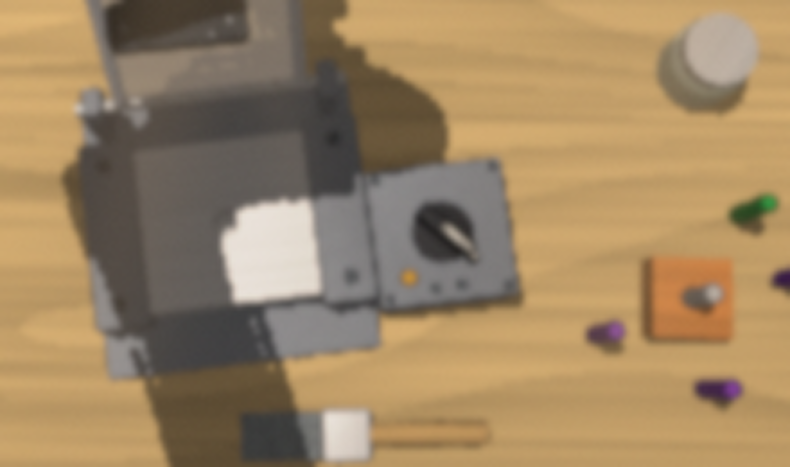

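The guard rests open against its stop at the top of the picture. The pin is at crop (710,295) in the rest, about (.491,-.367). I go there.

Call:
apply_moves(increments=[-0.0146,-0.0279,-0.007,0,0,0,-0.0146,-0.0279,-0.007,0,0,0,-0.0146,-0.0279,-0.007,0,0,0,-0.0146,-0.0279,-0.007,0,0,0,-0.0146,-0.0279,-0.007,0,0,0,-0.0146,-0.0279,-0.007,0,0,0,-0.0146,-0.0279,-0.007,0,0,0,-0.0146,-0.0279,-0.007,0,0,0,-0.0146,-0.0279,-0.007,0,0,0,-0.0146,-0.0279,-0.007,0,0,0,-0.0146,-0.0279,-0.007,0,0,0,-0.0146,-0.0279,-0.007,0,0,0,-0.0146,-0.0279,-0.007,0,0,0,0,0,0,0,0,0], hand=0.55)

```text
t: 9.18
eef_pos: [0.4979, -0.3501, 0.2418]
ee_rot: [3.13, -0.003, -3.03]
force: [0.5, -0.2, -0.4]
width: 0.0399
```

```bash
python3 - <<'E'
from h import *
to(.491,-.367,.14,-3.047)
E
```

```text
t 9.18 delta [-0.0069 -0.0169 -0.1018] rot [-0.011 -0.004 -0.017] f [ 0.5 -0.2 -0.4] w 0.0399
```

Call:
apply_moves(increments=[-0.0069,-0.017,-0.02,-0.011,-0.004,-0.017,0,0,-0.03,0,0,0,0,0,-0.03,0,0,0,0,0,-0.02,0,0,0,0,0,0,0,0,0])

```text
t: 9.6
eef_pos: [0.4897, -0.3715, 0.1412]
ee_rot: [-3.137, 0.006, -3.053]
force: [-0.9, 0.3, -0.7]
width: 0.0393
```

```bash
python3 - <<'E'
from h import *
to(.491,-.367,.067,-3.047)
x0,y0,x1,y1=150,170,270,310
im=grab('scene')[y0:y1,x0:x1,::-1]
im=cv2.resize(im,None,fx=4,fy=4,interpolation=cv2.INTER_CUBIC)
s=arm.get_state()['eef_pos']
for P,c in((s-[0,0,.011],(0,255,0)),(np.r_[s[:2],.102],(0,0,255)),(np.r_[s[:2],.04],(255,0,0))):
    q=(proj('scene',P)-[x0,y0]+.5)*4;cv2.circle(im,tuple(int(t) for t in q),3,c,-1)
cv2.imwrite('pics/p1.png',im)
E
```

```text
t 9.6 delta [ 0.0013  0.0045 -0.0742] rot [0.004 0.007 0.006] f [-0.9  0.3 -0.7] w 0.0393
```

View pics/p1.png

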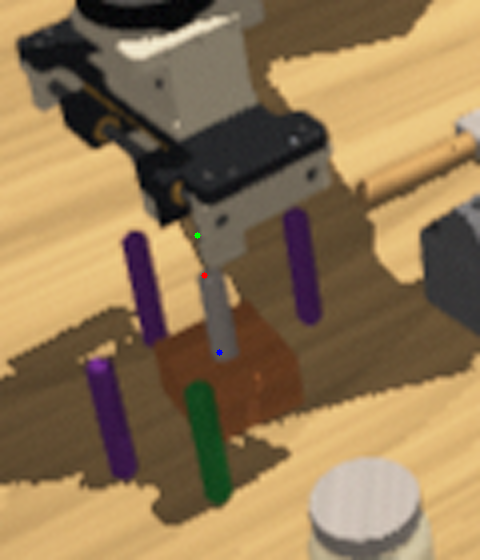

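The grey pin stands in the rest just below the jaws. The projected TCP (204,275) sits about 6 px left of the pin's centre, which agrees with the offset already worked out, so I descend.

Call:
apply_moves(increments=[0.0015,0.0045,-0.015,0.004,0.006,0.006,0,0,-0.02,0,0,0,0,0,-0.02,0,0,0,0,0,-0.012,0,0,0,0,0,0,0,0,0])

```text
t: 10.07
eef_pos: [0.4986, -0.369, 0.0833]
ee_rot: [-3.133, 0.013, -3.043]
force: [0.1, 0.8, 0.9]
width: 0.0392
```

```bash
python3 - <<'E'
from h import *
to(.491,-.367,.067,-3.047)
E
```

```text
t 10.07 delta [-0.0076  0.002  -0.0163] rot [ 0.007  0.013 -0.004] f [0.1 0.8 0.9] w 0.0392
```

Call:
apply_moves(increments=[-0.0076,0.002,-0.008,0.007,0.013,-0.004,0,0,-0.008,0,0,0,0,0,0,0,0,0])

```text
t: 10.32
eef_pos: [0.4934, -0.3675, 0.0704]
ee_rot: [-3.139, 0.004, -3.045]
force: [-1.1, 0.3, -0.4]
width: 0.0395
```

Call:
apply_moves(increments=[0,0,0,0,0,0,0,0,0,0,0,0,0,0,0,0,0,0,0,0,0,0,0,0], hand=1, force=10)

```text
t: 10.65
eef_pos: [0.4946, -0.3681, 0.0729]
ee_rot: [-3.137, 0.007, -3.045]
force: [-1.3, 0.1, -0.1]
width: 0.0183
```

```bash
python3 - <<'E'
from h import *
to(.491,-.367,.067,-3.047)
E
```

```text
t 10.65 delta [-0.0036  0.0011 -0.0059] rot [ 0.004  0.007 -0.002] f [-1.3  0.1 -0.1] w 0.0183
```

Call:
apply_moves(increments=[0,0,-0.002,0.004,0.007,0,0,0,-0.001,0,0,0], force=25)

```text
t: 10.82
eef_pos: [0.4925, -0.369, 0.0725]
ee_rot: [-3.141, -0.004, -3.044]
force: [-3.3, 0.9, 6.5]
width: 0.0153
```

Call:
apply_moves(increments=[0,0,0.008,0,0,0,0,0,0.01,0,0,0,0,0,0.012,0,0,0,0,0,0.015,0,0,0,0,0,0.02,0,0,0,0,0,0.025,0,0,0,0,0,0.025,0,0,0])

```text
t: 11.4
eef_pos: [0.4898, -0.3672, 0.1902]
ee_rot: [3.137, -0.01, -3.045]
force: [0.2, -0.3, -1.3]
width: 0.0153
```

```bash
python3 - <<'E'
from h import *
to(.5457,.0,.175,-3.047)
E
```

```text
t 11.4 delta [ 0.0559  0.3672 -0.0152] rot [-0.004 -0.011 -0.002] f [ 0.2 -0.3 -1.3] w 0.0153
```

Call:
apply_moves(increments=[0.0048,0.0287,0,-0.004,-0.011,0,0.0048,0.0287,0,0,0,0,0.0048,0.0287,0,0,0,0,0.0048,0.0287,0,0,0,0,0.0048,0.0287,0,0,0,0,0.0048,0.0287,0,0,0,0,0.0048,0.0287,0,0,0,0,0.0048,0.0287,0,0,0,0,0.0048,0.0287,0,0,0,0,0.0048,0.0287,0,0,0,0,0.0048,0.0287,0,0,0,0,0.0,0.0,0,0,0,0])

```text
t: 12.4
eef_pos: [0.5492, -0.0391, 0.2105]
ee_rot: [-3.137, 0.029, -3.049]
force: [0.6, -0.2, -0.5]
width: 0.0151
```

```bash
python3 - <<'E'
from h import *
to(.5478,-.024,.125,-3.047)
o=[]
for n,(x0,y0,x1,y1) in {'top':(255,150,375,270),'scene':(250,100,400,250)}.items():
    im=grab(n)[y0:y1,x0:x1,::-1];o.append(cv2.resize(im,(400,400),interpolation=cv2.INTER_CUBIC))
cv2.imwrite('pics/g2.png',np.hstack(o))
E
```

```text
t 12.4 delta [-0.0014  0.0151 -0.0855] rot [0.002 0.029 0.002] f [ 0.6 -0.2 -0.5] w 0.0151
```

View pics/g2.png

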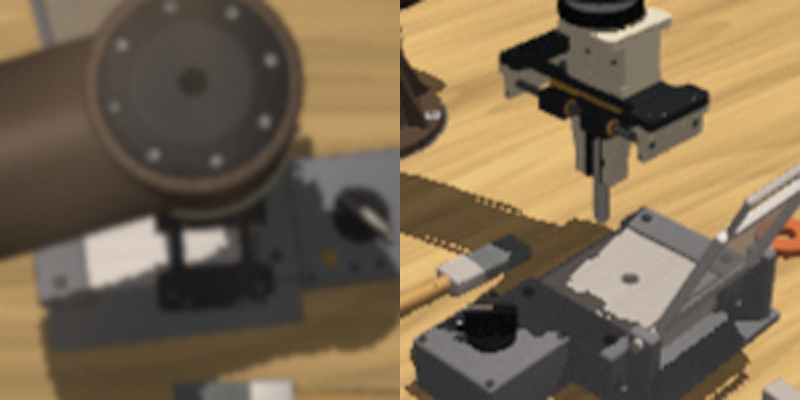

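In the right half the pin hangs vertically over the jig. A dark round spot shows on the plate at crop (630,279), scene px (336,205), probably the hole. I locate it.

```bash
python3 - <<'E'
from h import *
im=grab('scene');g=cv2.cvtColor(im,cv2.COLOR_RGB2GRAY)
print(g[198:212,326:348])
P=at('scene',(336.2,204.6),.056);print(P)
c,s=np.cos(.094),np.sin(.094);d=P[:2]-[.5445,0];print('jig',c*d[0]+s*d[1],-s*d[0]+c*d[1])
E
```

```text
[[185 185 187 186 188 186 185 184 185 184 185 185 184 187 184 185 185 185
  186 184 184 184]
 [185 187 186 186 186 186 185 185 186 186 186 185 184 185 184 185 186 185
  184 185 184 184]
 [187 186 187 188 185 185 184 186 186 186 185 185 185 185 186 185 187 186
  187 185 184 182]
 [186 189 185 186 186 185 184 185 183 184 183 184 184 185 185 186 187 186
  185 184 182 185]
 [187 187 186 187 186 186 184 177 159 157 156 155 168 184 187 186 186 186
  184 183 182 183]
 [187 184 185 186 187 184 178 145 108 108 108 106 122 162 186 187 185 183
  184 184 182 182]
 [187 187 186 187 188 186 170 119  87  87  86  83  90 135 181 185 182 183
  184 184 182 181]
 [187 187 186 186 189 187 180 144  98  85  84  85 106 150 180 185 183 183
  181 182 181 185]
 [187 188 186 187 187 187 188 177 156 143 136 147 157 176 185 184 183 181
  181 183 184 185]
 [187 188 190 187 186 188 189 190 189 184 179 183 186 185 183 183 181 185
  184 186 184 186]
 [190 188 189 188 189 191 191 189 188 185 185 185 185 183 183 181 184 184
  186 185 185 186]
 [189 187 190 191 191 190 187 187 186 186 185 182 183 183 183 184 185 186
  185 183 188 186]
 [190 190 191 191 190 189 188 186 186 184 183 185 181 185 188 185 185 185
  186 186 186 185]
 [192 191 191 190 188 187 185 187 184 181 183 184 185 186 185 184 186 185
  185 186 187 186]]
[0.54768622 0.00239181 0.056     ]
jig 0.003396656910854245 0.0020821914314846936
```

Call:
apply_moves(increments=[-0.002,0.02,-0.01,0.002,0.029,0.002,-0.001,0.02,-0.02,0,0,0,0,0.0,-0.02,0,0,0,0,0,-0.02,0,0,0,0,0,0,0,0,0])

```text
t: 12.97
eef_pos: [0.5455, -0.0058, 0.1411]
ee_rot: [3.141, 0.003, -3.055]
force: [-1.1, 0.3, -2.0]
width: 0.0154
```

```bash
python3 - <<'E'
from h import *
to(.546,.002,.123,-3.047)
E
```

```text
t 12.97 delta [ 0.0005  0.0078 -0.0181] rot [-0.     0.003  0.008] f [-1.1  0.3 -2. ] w 0.0154
```

Call:
apply_moves(increments=[0.0005,0.0078,-0.008,0,0.003,0.008,0,0.001,-0.008,0,0,0,0,0,-0.002,0,0,0])

```text
t: 13.22
eef_pos: [0.5468, 0.0013, 0.124]
ee_rot: [3.141, 0.001, -3.05]
force: [-0.3, 0.2, -0.7]
width: 0.0154
```

```bash
python3 - <<'E'
from h import *
to(.546,.002,.115,-3.047)
E
```

```text
t 13.22 delta [-0.0008  0.0007 -0.009 ] rot [-0.     0.001  0.003] f [-0.3  0.2 -0.7] w 0.0154
```

Call:
apply_moves(increments=[-0.0008,0.0007,-0.004,0,0,0,0,0,-0.003,0,0,0,0,0,-0.003,0,0,0,0,0,-0.003,0,0,0])

```text
t: 13.55
eef_pos: [0.5472, 0.0016, 0.1123]
ee_rot: [3.141, 0.004, -3.05]
force: [-2.0, 2.6, 1.0]
width: 0.0155
```

The tip is already about 6 mm inside, and the side force points to +y. I follow it down.

Call:
apply_moves(increments=[-0.0006,0.001,-0.003,0,0,0,-0.0003,0.0005,-0.003,0,0,0,0,0,-0.003,0,0,0])

```text
t: 13.8
eef_pos: [0.5464, 0.0033, 0.103]
ee_rot: [3.141, 0.005, -3.05]
force: [0.4, -0.6, -1.1]
width: 0.0155
```

Call:
apply_moves(increments=[0,0,-0.004,0,0.004,0,0,0,-0.004,0,0,0,0,0,-0.004,0,0,0,0,0,-0.003,0,0,0])

```text
t: 14.13
eef_pos: [0.5471, 0.0031, 0.0879]
ee_rot: [3.141, 0.002, -3.049]
force: [-12.6, 1.3, 38.5]
width: 0.0153
```

The pin has bottomed out at the expected height, so I release it.

Call:
apply_moves(increments=[-0.0005,0,0.001,0,0,0,0,0,0.0005,0,0,0])

```text
t: 14.3
eef_pos: [0.5463, 0.0029, 0.0892]
ee_rot: [-3.141, 0.001, -3.049]
force: [0.3, -0.0, -2.2]
width: 0.0155
```

Call:
apply_moves(increments=[0,0,0,0,0,0,0,0,0,0,0,0,0,0,0,0,0,0,0,0,0.01,0,0,0,0,0,0.015,0,0,0,0,0,0.02,0,0,0,0,0,0.03,0,0,0,0,0,0.03,0,0,0], hand=0.5)

```text
t: 14.97
eef_pos: [0.5427, 0.0017, 0.193]
ee_rot: [-3.139, -0.011, -3.049]
force: [1.8, -0.7, -0.2]
width: 0.0439
```

```bash
cat > col.py <<'E'
from h import *
def collars(zt=.012):
  for n in('top','scene'):
    im=grab(n);h=cv2.cvtColor(im,cv2.COLOR_RGB2HSV)
    m=((h[...,0]<14)&(h[...,1]>140)&(h[...,2]>90)).astype(np.uint8)
    cs,_=cv2.findContours(m,cv2.RETR_EXTERNAL,cv2.CHAIN_APPROX_NONE)
    for c in cs:
        if cv2.contourArea(c)<60: continue
        e=cv2.fitEllipse(c); pts=np.array([at(n,p,zt if n=='top' else zt/2)[:2] for p in c[:,0,:]+0.0],np.float32)
        (x,y),r=cv2.minEnclosingCircle(pts)
        print(n,np.round(e[0],1),'ctr',at(n,e[0],zt/2).round(4),'minc',round(x,4),round(y,4),'diam',round(2000*r,1), 'ell',np.round(e[1],1))
if __name__=='__main__': collars()
E
python3 col.py; python3 - <<'E'
from h import *
im=grab('scene','s2.png');b=grab('top','t2.png')
A=cv2.resize(im[150:250,300:440,::-1],(560,400),interpolation=cv2.INTER_CUBIC)
B=cv2.resize(b[150:240,170:240,::-1],(240,309),interpolation=cv2.INTER_CUBIC);B=cv2.copyMakeBorder(B,0,91,0,0,0)
cv2.imwrite('pics/v2.png',np.hstack([A,B]))
E
```

```text
top [434.  234.3] ctr [ 0.4872 -0.3831  0.006 ] minc 0.4904 -0.3759 diam 76.3 ell [17.4 20.8]
scene [208.  261.3] ctr [ 0.4734 -0.3579  0.006 ] minc 0.4742 -0.3597 diam 118.5 ell [27.  34.5]
scene [420.3 200.9] ctr [0.6426 0.2533 0.006 ] minc 0.6433 0.2536 diam 55.4 ell [10.3 14. ]
scene [397.7 189.2] ctr [0.5592 0.2454 0.006 ] minc 0.5547 0.243 diam 78.3 ell [11.9 15. ]
scene [414.2 173.7] ctr [0.5333 0.3515 0.006 ] minc 0.5343 0.352 diam 62.4 ell [ 9.9 15.1]
scene [606.5  96.8] ctr [0.6553 1.459  0.006 ] minc 0.6368 1.4437 diam 361.6 ell [25.1 52.9]
scene [625.1  82.6] ctr [0.6379 1.6881 0.006 ] minc 0.6461 1.6938 diam 127.6 ell [ 8.7 18.4]
scene [414.2  87.7] ctr [0.072  0.8809 0.006 ] minc 0.0728 0.8755 diam 233.4 ell [ 4.9 21.8]
scene [50.9 67.8] ctr [-1.1545 -0.2924  0.006 ] minc -1.1533 -0.2966 diam 121.2 ell [ 8.  12.5]
scene [101.2  66.5] ctr [-1.027  -0.1029  0.006 ] minc -1.0249 -0.0982 diam 148.8 ell [ 3.1 38.5]
scene [539.   69.4] ctr [0.3025 1.5279 0.006 ] minc 0.2785 1.5362 diam 217.0 ell [13.1 36. ]
scene [89.1 59.9] ctr [-1.1513 -0.1184  0.006 ] minc -1.1503 -0.1158 
[... 2995 characters left out ...]
e [75.8 14.4] ctr [-2.0188  0.0834  0.006 ] minc -2.0198 0.0861 diam 251.8 ell [ 9.3 23.2]Traceback (most recent call last):
  File "col.py", line 12, in <module>
    if __name__=='__main__': collars()
                             ~~~~~~~^^
  File "col.py", line 9, in collars
    e=cv2.fitEllipse(c); pts=np.array([at(n,p,zt if n=='top' else zt/2)[:2] for p in c[:,0,:]+0.0],np.float32)
                                       ~~^^^^^^^^^^^^^^^^^^^^^^^^^^^^^^
  File "h.py", line 16, in at
    o,d=ray(n,px);return o+d*(z-o[2])/d[2]
        ~~~^^^^^^
  File "h.py", line 12, in ray
    m=optics.camera_model(n);T=np.linalg.inv(m['world_to_cam'])
ValueError: time passes only in moves, steps and waits
```

View pics/v2.png

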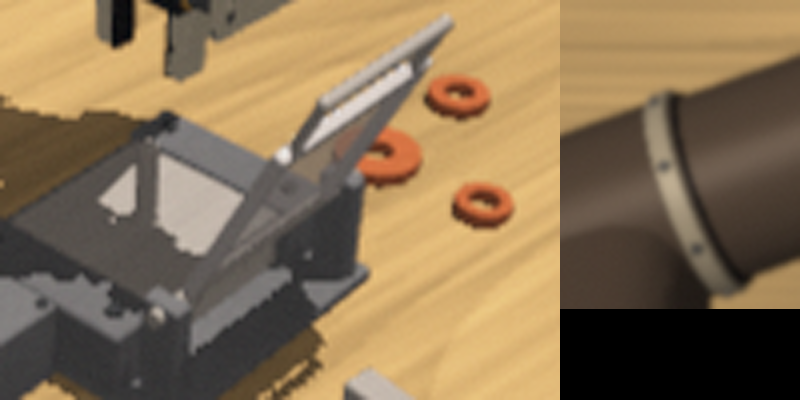

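The pin stands home in the plate, at crop (145,185). The three collars are at crop (458,95), (383,155) and (483,205). The arm hides them from the top camera, so I measure from the saved picture.

```bash
sed -i "s/^def proj/CM={n:optics.camera_model(n) for n in('top','scene')}\ndef proj/; s/m=optics.camera_model(n)/m=CM[n]/" h.py
cat > col.py <<'E'
from h import *
import sys
def collars(n,im,zt=.012):
    x0,x1,y0,y1=(160,250,150,245) if n=='top' else (375,450,155,225)
    h=cv2.cvtColor(im,cv2.COLOR_RGB2HSV);m=np.zeros(im.shape[:2],np.uint8)
    m[y0:y1,x0:x1]=((h[...,0]<12)&(h[...,1]>150)&(h[...,2]>90))[y0:y1,x0:x1]
    k,l,st,_=cv2.connectedComponentsWithStats(m)
    for i in range(1,k):
        if st[i,4]<30: continue
        ys,xs=np.nonzero(l==i);P=np.array([at(n,(x,y),zt*.75)[:2] for x,y in zip(xs,ys)],np.float32)
        hull=P[cv2.convexHull(P,returnPoints=False)[:,0]]
        (cx,cy),r=cv2.minEnclosingCircle(P);mm=cv2.moments(hull)
        print(n,'circ',round(cx,4),round(cy,4),'hullctr',round(mm['m10']/mm['m00'],4),round(mm['m01']/mm['m00'],4),'diam(hull area)',round(2000*np.sqrt(cv2.contourArea(hull)/np.pi),1),'circ',round(2000*r,1),'span xy',np.ptp(P,axis=0).round(3))
if __name__=='__main__':
    for n,f in[('top','t0.png'),('top','t1.png'),('scene','s2.png')]: collars(n,cv2.imread('pics/'+f)[:,:,::-1])
E
python3 col.py
```

```text
top circ 0.6416 0.2525 hullctr 0.642 0.2527 diam(hull area) 39.1 circ 41.7 span xy [0.04 0.04]
top circ 0.5482 0.2387 hullctr 0.5484 0.2387 diam(hull area) 63.1 circ 65.2 span xy [0.063 0.063]
top circ 0.5331 0.35 hullctr 0.5327 0.3497 diam(hull area) 46.0 circ 48.5 span xy [0.045 0.048]
top circ 0.6422 0.2521 hullctr 0.6422 0.2523 diam(hull area) 38.6 circ 41.3 span xy [0.04 0.04]
top circ 0.5481 0.2378 hullctr 0.5485 0.2379 diam(hull area) 62.8 circ 65.7 span xy [0.063 0.065]
scene circ 0.5369 0.3469 hullctr 0.5359 0.3475 diam(hull area) 52.2 circ 60.4 span xy [0.053 0.056]
scene circ 0.5527 0.2379 hullctr 0.5608 0.2413 diam(hull area) 53.2 circ 73.9 span xy [0.055 0.066]
scene circ 0.6455 0.2499 hullctr 0.6447 0.2497 diam(hull area) 45.9 circ 52.7 span xy [0.046 0.051]
```

Call:
apply_moves(increments=[0.0005,0.0185,0,0,0,0.121,0.0005,0.0185,0,0,0,0.121,0.0005,0.0185,0,0,0,0.121,0.0005,0.0185,0,0,0,0.121,0.0005,0.0185,0,0,0,0.121,0.0005,0.0185,0,0,0,0.121,0.0005,0.0185,0,0,0,0.121,0.0005,0.0185,0,0,0,0.121,0.0005,0.0185,0,0,0,0.121,0.0005,0.0185,0,0,0,0.121,0.0005,0.0185,0,0,0,0.121,0.0005,0.0185,0,0,0,0.121,0.0005,0.0185,0,0,0,0.121,0,0,0,0,0,0], hand=0)

```text
t: 16.33
eef_pos: [0.5415, 0.2488, 0.18]
ee_rot: [3.13, -0.026, -1.421]
force: [0.2, -0.4, -0.8]
width: 0.0878
```

```bash
python3 - <<'E'
from h import *
from col import collars
to(.5495,.238,.10,-1.477)
collars('scene',grab('scene'))
E
```

```text
t 16.33 delta [ 0.008  -0.0108 -0.08  ] rot [ 0.027 -0.008 -0.055] f [ 0.2 -0.4 -0.8] w 0.0878
scene circ 0.5349 0.3483 hullctr 0.535 0.3491 diam(hull area) 50.6 circ 57.3 span xy [0.053 0.053]
scene circ 0.5554 0.2395 hullctr 0.5612 0.2415 diam(hull area) 53.0 circ 74.1 span xy [0.053 0.069]
scene circ 0.6454 0.2504 hullctr 0.6447 0.2517 diam(hull area) 43.9 circ 52.1 span xy [0.046 0.046]
```

Call:
apply_moves(increments=[0.006,-0.0105,-0.02,0.027,-0.008,-0.055,0,0,-0.03,0,0,0,0,0,-0.03,0,0,0,0,0,-0.03,0,0,0,0,0,-0.01,0,0,0,0,0,0,0,0,0])

```text
t: 16.88
eef_pos: [0.5457, 0.2332, 0.0545]
ee_rot: [3.139, -0.001, -1.497]
force: [0.6, -0.4, 0.4]
width: 0.0877
```

```bash
python3 - <<'E'
from h import *
to(.5495,.238,.014,-1.477)
E
```

```text
t 16.88 delta [ 0.0038  0.0048 -0.0405] rot [ 0.001 -0.003  0.02 ] f [ 0.6 -0.4  0.4] w 0.0877
```

Call:
apply_moves(increments=[0.0036,0.0045,-0.01,0,0,0.02,0,0,-0.012,0,0,0,0,0,-0.01,0,0,0,0,0,-0.004,0,0,0,0,0,0,0,0,0])

```text
t: 17.3
eef_pos: [0.5517, 0.2388, 0.0186]
ee_rot: [-3.141, 0.001, -1.477]
force: [0.1, 0.7, 0.1]
width: 0.0876
```

```bash
python3 - <<'E'
from h import *
to(.5495,.238,.014,-1.477)
E
```

```text
t 17.3 delta [-0.0022 -0.0008 -0.0046] rot [-0.001  0.001 -0.   ] f [0.1 0.7 0.1] w 0.0876
```

Call:
apply_moves(increments=[-0.002,-0.0008,-0.004,0,0,0,0,0,0,0,0,0])

```text
t: 17.47
eef_pos: [0.5499, 0.2383, 0.0148]
ee_rot: [-3.14, 0.001, -1.477]
force: [-0.5, -0.1, -0.0]
width: 0.0877
```

Call:
apply_moves(increments=[0,0,0,0,0,0,0,0,0,0,0,0,0,0,0,0,0,0,0,0,0,0,0,0,0,0,0,0,0,0], hand=1, force=20)

```text
t: 17.88
eef_pos: [0.5505, 0.2391, 0.0166]
ee_rot: [-3.138, 0.003, -1.477]
force: [-0.3, -0.1, -1.6]
width: 0.0672
```

Call:
apply_moves(increments=[0,0,0.01,0,0,0,0,0,0.02,0,0,0,0,0,0.02,0,0,0,0,0,0.03,0,0,0,0,0,0.03,0,0,0,0,0,0.03,0,0,0,0,0,0.01,0,0,0])

```text
t: 18.47
eef_pos: [0.5463, 0.2354, 0.1722]
ee_rot: [3.137, -0.003, -1.478]
force: [1.1, 0.3, -0.9]
width: 0.067
```

```bash
python3 - <<'E'
from h import *
to(.5463,.003,.16,-1.477)
E
```

```text
t 18.47 delta [-0.     -0.2324 -0.0122] rot [ 0.004 -0.004  0.001] f [ 1.1  0.3 -0.9] w 0.067
```

Call:
apply_moves(increments=[0,-0.0195,-0.001,0.004,-0.004,0,0,-0.0195,0,0,0,0,0,-0.0195,0,0,0,0,0,-0.0195,0,0,0,0,0,-0.0195,0,0,0,0,0,-0.0195,0,0,0,0,0,-0.0195,0,0,0,0,0,-0.0195,0,0,0,0,0,-0.0195,0,0,0,0,0,-0.0195,0,0,0,0,0,-0.0195,0,0,0,0,0,-0.01,0,0,0,0,0,0,0,0,0,0])

```text
t: 19.55
eef_pos: [0.5446, 0.0024, 0.1877]
ee_rot: [-3.128, 0.009, -1.474]
force: [0.6, 0.1, -1.2]
width: 0.0671
```

```bash
python3 - <<'E'
from h import *
to(.5463,.003,.16,-1.477)
im=grab('scene');x0,y0=270,110
print(finder.landmark_of('scene','collar_1')[:4])
h=cv2.cvtColor(im,cv2.COLOR_RGB2HSV);print(np.argwhere(((h[...,0]<12)&(h[...,1]>150)&(h[...,2]>90))[130:210,300:370]).shape)
cv2.imwrite('pics/k1.png',cv2.resize(im[110:230,270:400,::-1],(650,600),interpolation=cv2.INTER_CUBIC))
E
```

```text
t 19.55 delta [ 0.0017  0.0006 -0.0277] rot [-0.01   0.013 -0.003] f [ 0.6  0.1 -1.2] w 0.0671
[{'point': [424.6, 200.4], 'conf': 0.71}, {'point': [339.7, 168.1], 'conf': 0.53}, {'point': [336.1, 203.9], 'conf': 0.53}, {'point': [414.6, 176.9], 'conf': 0.52}]
(236, 2)
```

View pics/k1.png

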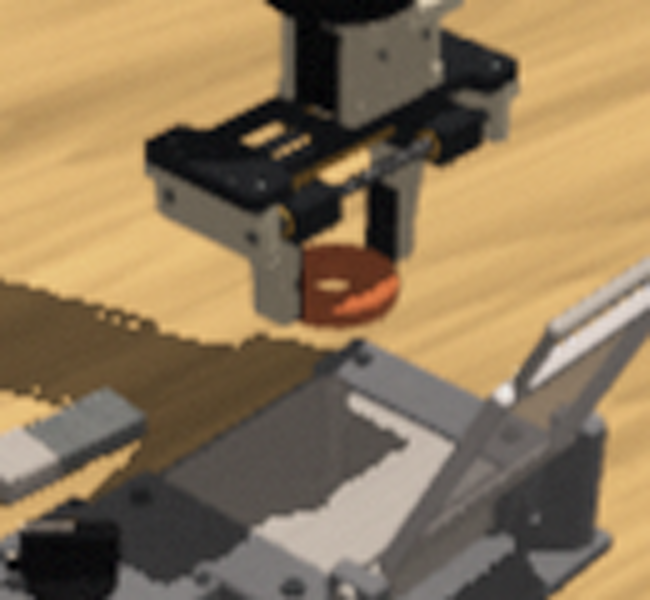

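The big collar is held level. The pin isn't obvious in the shadow at crop (330,420), so I check with the contrast raised.

```bash
python3 - <<'E'
from h import *
im=grab('scene')
for z in(.056,.118):print(proj('scene',[.5463,.003,z]))
print(finder.landmark_of('scene','pin')[:8])
c=im[170:220,310:370,::-1].astype(float);c=np.clip((c-40)*2.2,0,255).astype(np.uint8)
cv2.imwrite('pics/k2.png',cv2.resize(c,(720,600),interpolation=cv2.INTER_CUBIC))
E
```

```text
[336.03368397 204.27983541]
[336.69632016 185.76591972]
[{'point': [187.3, 256.2], 'conf': 0.61}, {'point': [226.8, 250.6], 'conf': 0.5}, {'point': [333.0, 214.3], 'conf': 0.47}, {'point': [181.7, 285.9], 'conf': 0.46}]
```

View pics/k2.png

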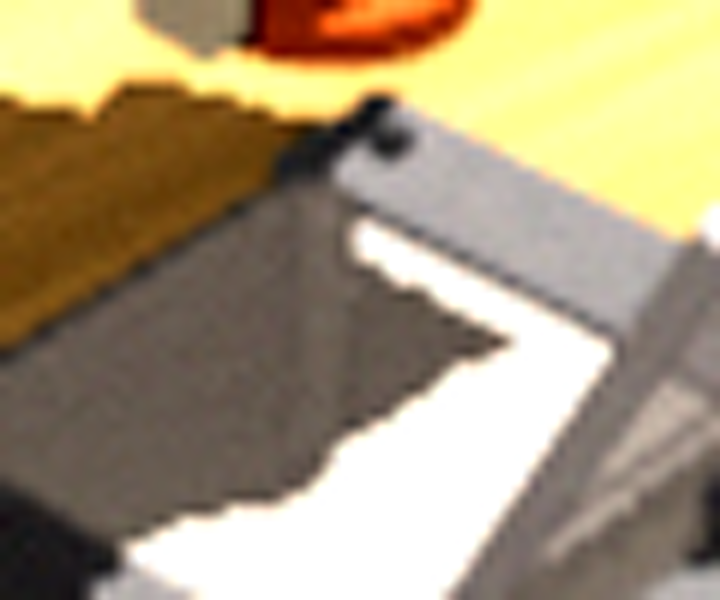

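The pin stands in the shadow at crop (325,200-400), px (337,187-204), where I predicted it.

```bash
python3 - <<'E'
from h import *
s=arm.get_state()['eef_pos']
print(proj('scene',s-[0,0,.002]),at('scene',(336.4,167),s[2]-.002)-s, at('scene',(339,169),s[2]-.008)-s)
to(.5463,.003,.145,-1.477)
E
```

```text
[337.59505152 163.96052201] [ 0.00903727 -0.01205826 -0.002     ] [ 0.01344332 -0.00679977 -0.008     ]
t 19.75 delta [ 0.0013 -0.0016 -0.0423] rot [-0.01   0.013 -0.005] f [ 0.6  0.7 -2.7] w 0.0674
```

Call:
apply_moves(increments=[0.001,-0.0012,-0.015,-0.01,0.013,-0.004,0,0,-0.015,0,0,0,0,0,-0.01,0,0,0,0,0,0,0,0,0])

```text
t: 20.08
eef_pos: [0.5466, 0.0064, 0.1448]
ee_rot: [3.141, -0.0, -1.474]
force: [-0.4, -0.3, -1.9]
width: 0.0676
```

```bash
python3 - <<'E'
from h import *
to(.5463,.003,.135,-1.477)
E
```

```text
t 20.08 delta [-0.0003 -0.0034 -0.0098] rot [ 0.    -0.    -0.003] f [-0.4 -0.3 -1.9] w 0.0676
```

Call:
apply_moves(increments=[-0.0005,-0.0034,-0.003,0,0,0,-0.0005,0,-0.004,0,0,0,0,0,-0.004,0,0,0,0,0,-0.004,0,0,0,0,0,-0.004,0,0,0])

```text
t: 20.5
eef_pos: [0.5461, 0.0038, 0.1243]
ee_rot: [3.141, -0.001, -1.472]
force: [0.1, 0.0, -1.9]
width: 0.0674
```

Threaded without contact. I lower it.

Call:
apply_moves(increments=[0,-0.0005,-0.006,0,0,-0.004,-0.0005,0,-0.008,0,0,0,-0.0005,0,-0.008,0,0,0,-0.0005,0,-0.008,0,0,0,0,0,-0.008,0,0,0,0,0,-0.004,0,0,0])

```text
t: 21.0
eef_pos: [0.5446, 0.0031, 0.0784]
ee_rot: [-3.141, -0.001, -1.476]
force: [-0.1, 0.4, -1.6]
width: 0.0672
```

Call:
apply_moves(increments=[0.001,0,-0.003,0,0,0,0.0005,0,-0.003,0,0,0,0,0,-0.001,0,0,0])

```text
t: 21.25
eef_pos: [0.5459, 0.0029, 0.0712]
ee_rot: [3.14, -0.002, -1.475]
force: [-9.1, 2.7, 19.3]
width: 0.0671
```

Call:
apply_moves(increments=[0,0,0,0,0,0,0,0,0,0,0,0,0,0,0,0,0,0,0,0,0,0,0,0], hand=0)

```text
t: 21.58
eef_pos: [0.5476, 0.0034, 0.0726]
ee_rot: [-3.14, -0.002, -1.474]
force: [-0.5, -0.7, 0.1]
width: 0.0858
```

Call:
apply_moves(increments=[0,0,0.01,0,0,0,0,0,0.015,0,0,0,0,0,0.025,0,0,0,0,0,0.03,0,0,0,0,0,0.02,0,0,0,0,0,0,0,0,0])

```text
t: 22.08
eef_pos: [0.5464, 0.0024, 0.1784]
ee_rot: [3.14, -0.004, -1.474]
force: [-0.1, -0.3, 0.5]
width: 0.0877
```

Call:
apply_moves(increments=[-0.0008,0.0225,0,0,0,0,-0.0008,0.0225,0,0,0,0,-0.0008,0.0225,0,0,0,0,-0.0008,0.0225,0,0,0,0,-0.0008,0.0225,0,0,0,0,-0.0008,0.0225,0,0,0,0,-0.0008,0.0225,0,0,0,0,-0.0008,0.0225,0,0,0,0,-0.0008,0.0225,0,0,0,0,-0.0008,0.0225,0,0,0,0,-0.0008,0.0225,0,0,0,0,-0.0008,0.0225,0,0,0,0,-0.0008,0.0225,0,0,0,0,-0.0008,0.0225,0,0,0,0,-0.0008,0.0225,0,0,0,0,0,0,0,0,0,0])

```text
t: 23.42
eef_pos: [0.5327, 0.3544, 0.1868]
ee_rot: [-3.133, 0.0, -1.479]
force: [0.4, 0.2, 0.2]
width: 0.0874
```

```bash
python3 - <<'E'
from h import *
from col import collars
to(.535,.349,.06,-1.477)
im=grab('scene','s3.png');collars('scene',im)
collars('top',grab('top'))
cv2.imwrite('pics/k3.png',cv2.resize(im[140:240,300:440,::-1],(784,560),interpolation=cv2.INTER_CUBIC))
E
```

```text
t 23.42 delta [ 0.0023 -0.0054 -0.1268] rot [-0.001  0.008  0.002] f [0.4 0.2 0.2] w 0.0874
scene circ 0.544 0.3501 hullctr 0.5431 0.347 diam(hull area) 39.4 circ 54.7 span xy [0.037 0.054]
scene circ 0.6457 0.2501 hullctr 0.6449 0.2513 diam(hull area) 44.0 circ 52.9 span xy [0.046 0.047]
top circ 0.6424 0.2524 hullctr 0.6423 0.2524 diam(hull area) 38.7 circ 40.5 span xy [0.04  0.039]
```

View pics/k3.png

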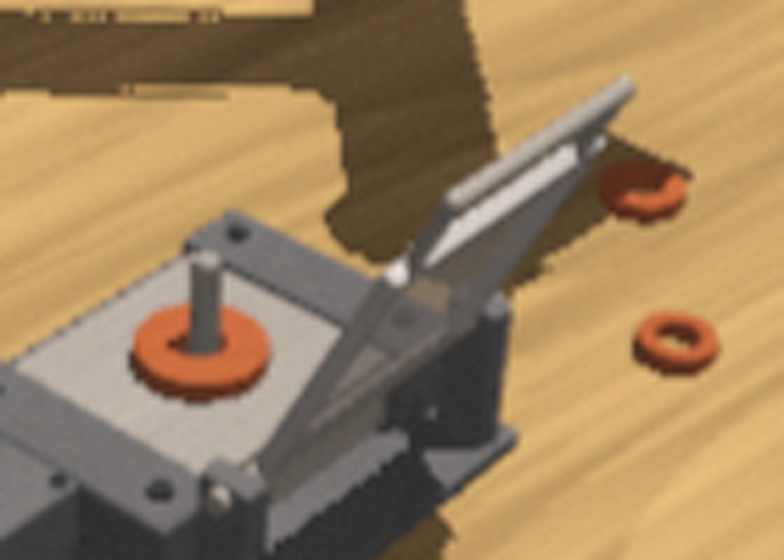

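The first collar lies flat on the plate around the pin, at crop (200,350). The other two haven't moved. I pick the medium one.

Call:
apply_moves(increments=[0.002,-0.005,-0.025,0,0.008,0.002,0,0,-0.035,0,0,0,0,0,-0.035,0,0,0,0,0,-0.03,0,0,0,0,0,0,0,0,0])

```text
t: 23.93
eef_pos: [0.5358, 0.3431, 0.0626]
ee_rot: [-3.136, 0.005, -1.48]
force: [-0.1, -2.0, -1.3]
width: 0.0877
```

```bash
python3 - <<'E'
from h import *
to(.535,.349,.014,-1.477)
E
```

```text
t 23.93 delta [-0.0008  0.0059 -0.0486] rot [-0.006  0.005  0.003] f [-0.1 -2.  -1.3] w 0.0877
```

Call:
apply_moves(increments=[-0.001,0.0055,-0.012,-0.006,0.005,0.003,0,0,-0.014,0,0,0,0,0,-0.012,0,0,0,0,0,-0.005,0,0,0,0,0,0,0,0,0])

```text
t: 24.35
eef_pos: [0.537, 0.3456, 0.0229]
ee_rot: [-3.14, -0.001, -1.479]
force: [-0.6, 0.0, -0.7]
width: 0.0875
```

```bash
python3 - <<'E'
from h import *
to(.535,.349,.014,-1.477)
E
```

```text
t 24.35 delta [-0.002   0.0034 -0.0089] rot [0.001 0.001 0.002] f [-0.6  0.  -0.7] w 0.0875
```

Call:
apply_moves(increments=[-0.002,0.0034,-0.005,0,0,0,0,0,-0.004,0,0,0,0,0,-0.001,0,0,0])

```text
t: 24.6
eef_pos: [0.5363, 0.35, 0.0154]
ee_rot: [-3.137, 0.002, -1.479]
force: [0.1, 0.3, -1.0]
width: 0.0877
```

Call:
apply_moves(increments=[0,0,0,0,0,0,0,0,0,0,0,0,0,0,0,0,0,0,0,0,0,0,0,0,0,0,0,0,0,0,0,0,0,0,0,0], hand=1, force=20)

```text
t: 25.1
eef_pos: [0.5368, 0.351, 0.0172]
ee_rot: [-3.135, 0.003, -1.479]
force: [0.6, 0.3, 0.8]
width: 0.053
```

Call:
apply_moves(increments=[0,0,0.01,0,0,0,0,0,0.02,0,0,0,0,0,0.02,0,0,0,0,0,0.03,0,0,0,0,0,0.03,0,0,0,0,0,0.03,0,0,0,0,0,0.01,0,0,0])

```text
t: 25.68
eef_pos: [0.5334, 0.347, 0.1721]
ee_rot: [3.14, -0.004, -1.479]
force: [1.0, -0.2, -0.3]
width: 0.0473
```

```bash
python3 - <<'E'
from h import *
to(.5463,.003,.17,-1.477)
E
```

```text
t 25.68 delta [ 0.0129 -0.344  -0.0021] rot [ 0.004 -0.001  0.002] f [ 1.  -0.2 -0.3] w 0.0473
```

```bash
python3 - <<'E'
from h import *
from col import collars
im=grab('scene','s4.png');collars('scene',im)
s=arm.get_state();print(s['width'],proj('scene',s['eef_pos']-[0,0,.005]))
h=cv2.cvtColor(im,cv2.COLOR_RGB2HSV);m=((h[...,0]<12)&(h[...,1]>120)&(h[...,2]>60)).astype(np.uint8);m[:110]=0;m[:,:375]=0;m[:,450:]=0;m[225:]=0
k,l,st,c=cv2.connectedComponentsWithStats(m)
for i in range(1,k):
    if st[i,4]>15:print(st[i],c[i].round(1))
cv2.imwrite('pics/k4.png',cv2.resize(im[90:200,350:480,::-1],(709,600),interpolation=cv2.INTER_CUBIC))
E
```

```text
scene circ 0.6457 0.2501 hullctr 0.6449 0.2514 diam(hull area) 44.2 circ 52.9 span xy [0.046 0.048]
0.047787926213664164 [420.26992268 129.20474827]
[416 128  11  10  72] [421.7 132.7]
[413 196  15  11 115] [420.1 200.9]
```

View pics/k4.png

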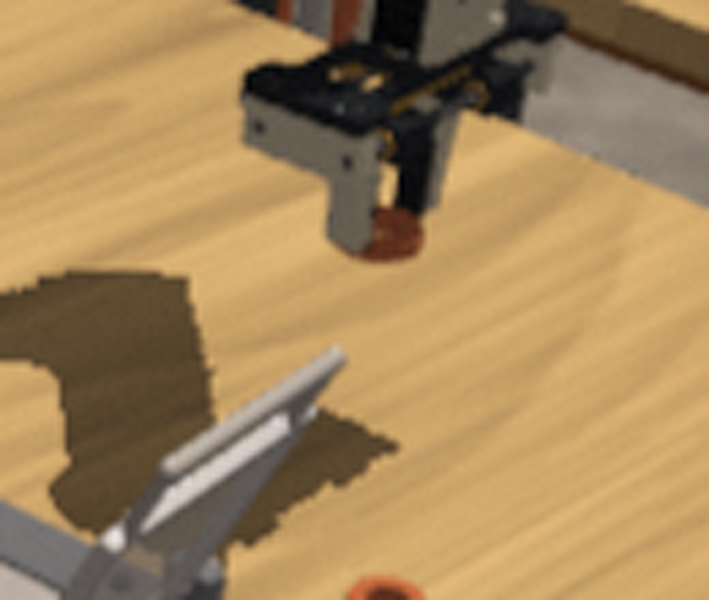

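Collar held flat at crop (395,235). I carry it to the pin.

Call:
apply_moves(increments=[0.0008,-0.0205,0,0,0,0,0.0008,-0.0205,0,0,0,0,0.0008,-0.0205,0,0,0,0,0.0008,-0.0205,0,0,0,0,0.0008,-0.0205,0,0,0,0,0.0008,-0.0205,0,0,0,0,0.0008,-0.0205,0,0,0,0,0.0008,-0.0205,0,0,0,0,0.0008,-0.0205,0,0,0,0,0.0008,-0.0205,0,0,0,0,0.0008,-0.0205,0,0,0,0,0.0008,-0.0205,0,0,0,0,0.0008,-0.0205,0,0,0,0,0.0008,-0.0205,0,0,0,0,0.0008,-0.0205,0,0,0,0,0.0008,-0.0205,0,0,0,0,0,0,0,0,0,0])

```text
t: 27.15
eef_pos: [0.5287, -0.0165, 0.1607]
ee_rot: [3.117, -0.008, -1.486]
force: [0.3, -0.1, -0.5]
width: 0.0477
```

```bash
python3 - <<'E'
from h import *
to(.5463,.003,.145,-1.477)
E
```

```text
t 27.15 delta [ 0.0176  0.0195 -0.0157] rot [ 0.01  -0.024  0.01 ] f [ 0.3 -0.1 -0.5] w 0.0477
```

Call:
apply_moves(increments=[0.0176,0.0195,0,0.01,-0.024,0.01,0,0,0,0,0,0])

```text
t: 27.32
eef_pos: [0.5444, -0.0006, 0.1592]
ee_rot: [3.14, -0.0, -1.482]
force: [1.3, -0.3, -0.6]
width: 0.048
```

```bash
python3 - <<'E'
from h import *
to(.5463,.003,.14,-1.477)
im=grab('scene')
s=arm.get_state()['eef_pos'];x0,y0=310,140
h=cv2.cvtColor(im,cv2.COLOR_RGB2HSV);m=((h[...,0]<14)&(h[...,1]>120)&(h[...,2]>50)).astype(np.uint8);m[:140]=0;m[:,:310]=0;m[:,370:]=0;m[225:]=0
k,l,st,c=cv2.connectedComponentsWithStats(m)
for i in range(1,k):
    if st[i,4]>15:print(st[i],c[i].round(1))
e=[proj('scene',s+[.025*np.cos(a),.025*np.sin(a),-.0112]) for a in np.linspace(0,6.3,60)]
print(np.min(e,0),np.max(e,0))
E
```

```text
t 27.32 delta [ 0.0019  0.0036 -0.0192] rot [ 0.001 -0.002  0.005] f [ 1.3 -0.3 -0.6] w 0.048
[329 172  15  13 137] [337.  178.1]
[324 195  24  17 276] [335.2 203.1]
[325.35683348 171.34816929] [344.33194151 181.88292497]
```

Call:
apply_moves(increments=[0.0019,0.0034,-0.006,0,-0.002,0.004,-0.0003,0,-0.006,0,0,0,-0.0005,0,-0.004,0,0,0,0,0,0,0,0,0])

```text
t: 27.7
eef_pos: [0.5416, 0.0019, 0.1395]
ee_rot: [3.135, -0.001, -1.477]
force: [-0.5, 0.5, -1.1]
width: 0.0474
```

```bash
python3 - <<'E'
from h import *
to(.5463,.003,.124,-1.477)
E
```

```text
t 27.7 delta [ 0.0047  0.0011 -0.0155] rot [ 0.002 -0.006  0.   ] f [-0.5  0.5 -1.1] w 0.0474
```

Call:
apply_moves(increments=[0.0047,0.0011,-0.001,0.002,-0.006,0,0.0005,0,-0.004,0,0,0,0,0,-0.004,0,0,0,0,0,-0.004,0,0,0,0,0,-0.004,0,0,0])

```text
t: 28.12
eef_pos: [0.5475, 0.0035, 0.1211]
ee_rot: [-3.141, 0.0, -1.476]
force: [-0.0, -0.8, -0.9]
width: 0.0474
```

Call:
apply_moves(increments=[-0.001,-0.0005,-0.006,0,0,0,-0.0003,0,-0.008,0,0,0,0,0,-0.008,0,0,0,0,0,-0.006,0,0,0,0,0,-0.004,0,0,0,0,0,-0.001,0,0,0])

```text
t: 28.62
eef_pos: [0.5469, 0.0031, 0.0867]
ee_rot: [-3.139, -0.001, -1.474]
force: [-9.2, 1.9, 18.8]
width: 0.0478
```

Seated at the expected height. I release it.

Call:
apply_moves(increments=[-0.0005,0,0.001,0,0,0,0,0,0,0,0,0])

```text
t: 28.78
eef_pos: [0.5466, 0.0032, 0.0877]
ee_rot: [-3.138, -0.001, -1.474]
force: [-0.6, 0.9, -0.3]
width: 0.0479
```

Call:
apply_moves(increments=[0,0,0,0,0,0,0,0,0,0,0,0,0,0,0,0,0,0,0,0,0,0,0,0], hand=0)

```text
t: 29.12
eef_pos: [0.5466, 0.0031, 0.0868]
ee_rot: [-3.139, -0.001, -1.474]
force: [0.8, 0.4, 0.8]
width: 0.0695
```

Call:
apply_moves(increments=[0,0,0.01,0,0,0,0,0,0.015,0,0,0,0,0,0.025,0,0,0,0,0,0.03,0,0,0,0,0,0.015,0,0,0,0,0,0,0,0,0])

```text
t: 29.62
eef_pos: [0.545, 0.002, 0.1872]
ee_rot: [3.14, -0.003, -1.474]
force: [0.7, 0.0, 0.3]
width: 0.0873
```

Call:
apply_moves(increments=[0.004,0.0205,0,0,0,0,0.004,0.0205,0,0,0,0,0.004,0.0205,0,0,0,0,0.006,0.0205,0,0,0,0,0.008,0.0205,0,0,0,0,0.008,0.0205,0,0,0,0,0.01,0.0205,0,0,0,0,0.01,0.0205,0,0,0,0,0.01,0.0205,0,0,0,0,0.01,0.0205,0,0,0,0,0.012,0.0205,0,0,0,0,0.012,0.0205,0,0,0,0,0,0,0,0,0,0])

```text
t: 30.7
eef_pos: [0.6445, 0.2581, 0.1907]
ee_rot: [-3.139, -0.001, -1.478]
force: [0.1, -0.1, -0.2]
width: 0.0878
```

```bash
python3 - <<'E'
from h import *
from col import collars
to(.6435,.252,.06,-1.477)
im=grab('scene','s5.png');collars('scene',im);collars('top',grab('top'))
cv2.imwrite('pics/k5.png',cv2.resize(im[140:240,300:440,::-1],(784,560),interpolation=cv2.INTER_CUBIC))
E
```

```text
t 30.7 delta [-0.001  -0.0061 -0.1307] rot [0.001 0.002 0.001] f [ 0.1 -0.1 -0.2] w 0.0878
scene circ 0.5964 0.2511 hullctr 0.5966 0.2526 diam(hull area) 42.6 circ 51.1 span xy [0.047 0.045]
```

View pics/k5.png

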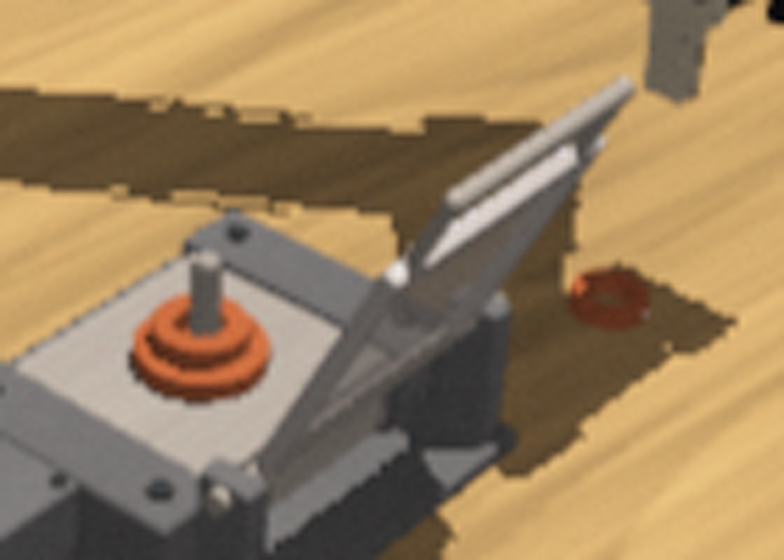

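Two collars are stacked flat. The small one has been knocked aside to px (409,193), about (.594,.253). I retarget there.

Call:
apply_moves(increments=[-0.012,-0.002,-0.02,0,0,0,-0.013,-0.002,-0.03,0,0,0,-0.013,0,-0.03,0,0,0,-0.012,0,-0.03,0,0,0,0,0,0,0,0,0])

```text
t: 31.22
eef_pos: [0.5904, 0.2473, 0.0804]
ee_rot: [-3.137, 0.0, -1.482]
force: [-2.0, -1.7, -2.3]
width: 0.0875
```

```bash
python3 - <<'E'
from h import *
from col import collars
to(.5945,.253,.014,-1.477)
im=grab('scene');collars('scene',im)
E
```

```text
t 31.22 delta [ 0.0041  0.0057 -0.0664] rot [-0.001  0.005  0.005] f [-2.  -1.7 -2.3] w 0.0875
scene circ 0.595 0.252 hullctr 0.5969 0.2528 diam(hull area) 43.2 circ 54.1 span xy [0.043 0.048]
```

Call:
apply_moves(increments=[0.004,0.0055,-0.016,0,0.005,0.004,0,0,-0.018,0,0,0,0,0,-0.014,0,0,0,0,0,-0.006,0,0,0,0,0,0,0,0,0])

```text
t: 31.68
eef_pos: [0.6049, 0.2551, 0.0395]
ee_rot: [-3.124, 0.007, -1.475]
force: [0.5, -1.0, -0.4]
width: 0.088
```

```bash
python3 - <<'E'
from h import *
to(.5945,.253,.014,-1.477)
E
```

```text
t 31.68 delta [-0.0104 -0.0021 -0.0255] rot [-0.008  0.017 -0.002] f [ 0.5 -1.  -0.4] w 0.088
```

Call:
apply_moves(increments=[-0.0104,-0.002,-0.004,-0.008,0.017,0,0,0,-0.008,0,0,0,0,0,-0.006,0,0,0,0,0,-0.002,0,0,0])

```text
t: 32.02
eef_pos: [0.597, 0.2541, 0.0239]
ee_rot: [-3.137, 0.003, -1.475]
force: [-0.2, 0.2, -0.3]
width: 0.0875
```

```bash
python3 - <<'E'
from h import *
to(.5945,.253,.014,-1.477)
E
```

```text
t 32.02 delta [-0.0025 -0.0011 -0.0099] rot [-0.004  0.004 -0.002] f [-0.2  0.2 -0.3] w 0.0875
```

Call:
apply_moves(increments=[-0.0027,-0.001,-0.006,-0.004,0.004,0,0,0,-0.004,0,0,0,0,0,-0.001,0,0,0])

```text
t: 32.27
eef_pos: [0.5943, 0.2532, 0.0122]
ee_rot: [-3.141, -0.0, -1.475]
force: [0.8, -0.5, -0.6]
width: 0.0875
```

Call:
apply_moves(increments=[0,0,0,0,0,0,0,0,0,0,0,0,0,0,0,0,0,0,0,0,0,0,0,0,0,0,0,0,0,0,0,0,0,0,0,0,0,0,0,0,0,0,0,0,0,0,0,0], hand=1)

```text
t: 32.93
eef_pos: [0.5943, 0.2534, 0.0121]
ee_rot: [-3.141, -0.001, -1.475]
force: [0.3, -0.0, -2.0]
width: 0.0431
```

Call:
apply_moves(increments=[0,0,0.01,0,0,0,0,0,0.02,0,0,0,0,0,0.02,0,0,0,0,0,0.03,0,0,0,0,0,0.03,0,0,0,0,0,0.03,0,0,0,0,0,0.01,0,0,0])

```text
t: 33.52
eef_pos: [0.5901, 0.2499, 0.1669]
ee_rot: [3.133, -0.007, -1.476]
force: [0.5, 0.8, -0.6]
width: 0.043
```

```bash
python3 - <<'E'
from h import *
to(.5463,.003,.17,-1.477)
im=grab('scene','s6.png')
s=arm.get_state()['eef_pos']
h=cv2.cvtColor(im,cv2.COLOR_RGB2HSV);m=((h[...,0]<14)&(h[...,1]>120)&(h[...,2]>50)).astype(np.uint8);m[:120]=0;m[:,:320]=0;m[:,460:]=0;m[225:]=0
k,l,st,c=cv2.connectedComponentsWithStats(m)
for i in range(1,k):
    if st[i,4]>15:print(st[i],c[i].round(1))
e=[proj('scene',s+[.022*np.cos(a),.022*np.sin(a),-.0112]) for a in np.linspace(0,6.3,60)]
print(np.min(e,0),np.max(e,0))
E
```

```text
t 33.52 delta [-0.0438 -0.2469  0.0031] rot [ 0.007 -0.008 -0.001] f [ 0.5  0.8 -0.6] w 0.043
[411 144   9  11  74] [415.1 148.8]
[324 193  24  19 315] [335.2 202.5]
[404.83143045 146.39843211] [420.46834614 154.28784918]
```

Call:
apply_moves(increments=[-0.0036,-0.0203,0,0.007,-0.008,0,-0.0036,-0.0203,0,0,0,0,-0.0036,-0.0203,0,0,0,0,-0.0036,-0.0203,0,0,0,0,-0.0036,-0.0203,0,0,0,0,-0.0036,-0.0203,0,0,0,0,-0.0036,-0.0203,0,0,0,0,-0.0036,-0.0203,0,0,0,0,-0.0036,-0.0203,0,0,0,0,-0.0036,-0.0203,0,0,0,0,-0.0036,-0.0203,0,0,0,0,-0.0036,-0.0103,0,0,0,0,0,0,0,0,0,0])

```text
t: 34.65
eef_pos: [0.5343, -0.0024, 0.164]
ee_rot: [3.13, -0.0, -1.479]
force: [0.4, 0.8, -1.3]
width: 0.0427
```

```bash
python3 - <<'E'
from h import *
to(.5463,.003,.14,-1.477)
E
```

```text
t 34.65 delta [ 0.012   0.0054 -0.024 ] rot [ 0.001 -0.011  0.002] f [ 0.4  0.8 -1.3] w 0.0427
```

Call:
apply_moves(increments=[0.012,0.0054,-0.006,0.001,-0.011,0.002,0,0,-0.01,0,0,0,0,0,-0.006,0,0,0,0,0,0,0,0,0])

```text
t: 34.98
eef_pos: [0.5461, 0.0028, 0.1395]
ee_rot: [3.141, -0.0, -1.479]
force: [-0.8, 0.4, -1.9]
width: 0.043
```

```bash
python3 - <<'E'
from h import *
to(.5463,.003,.12,-1.477)
E
```

```text
t 34.98 delta [ 0.0002  0.0002 -0.0195] rot [ 0.    -0.001  0.002] f [-0.8  0.4 -1.9] w 0.043
```

Call:
apply_moves(increments=[0,0,-0.005,0,0,0,0,0,-0.005,0,0,0,0,0,-0.005,0,0,0,0,0,-0.005,0,0,0])

```text
t: 35.32
eef_pos: [0.5462, 0.0044, 0.1173]
ee_rot: [3.14, -0.0, -1.476]
force: [0.5, -0.2, -1.7]
width: 0.0433
```

Call:
apply_moves(increments=[0,-0.0012,-0.005,0,0,0,0,0,-0.006,0,0,0,0,0,-0.005,0,0,0,0,0,-0.004,0,0,0,0,0,-0.002,0,0,0,0,0,-0.001,0,0,0])

```text
t: 35.82
eef_pos: [0.5458, 0.0031, 0.0917]
ee_rot: [3.139, -0.001, -1.475]
force: [-8.7, 3.5, 25.3]
width: 0.0432
```

Call:
apply_moves(increments=[0,0,0.001,0,0,0,0,0,0,0,0,0])

```text
t: 35.98
eef_pos: [0.5463, 0.0032, 0.0935]
ee_rot: [3.14, -0.001, -1.475]
force: [-0.2, -0.3, -1.5]
width: 0.0429
```

Call:
apply_moves(increments=[0,0,0,0,0,0,0,0,0,0,0,0,0,0,0,0,0,0,0,0,0,0,0,0], hand=0)

```text
t: 36.32
eef_pos: [0.5469, 0.0033, 0.0938]
ee_rot: [3.141, -0.001, -1.475]
force: [-0.7, 0.7, -0.3]
width: 0.0643
```

Call:
apply_moves(increments=[0,0,0.01,0,0,0,0,0,0.015,0,0,0,0,0,0.025,0,0,0,0,0,0.03,0,0,0,0,0,0.015,0,0,0,0,0,0,0,0,0])

```text
t: 36.82
eef_pos: [0.5454, 0.0023, 0.1946]
ee_rot: [3.138, -0.003, -1.475]
force: [0.4, 0.9, 0.2]
width: 0.0874
```

```bash
python3 - <<'E'
from h import *
im=cv2.imread('pics/t1.png')[:,:,::-1]
h=cv2.cvtColor(im,cv2.COLOR_RGB2HSV)
sub=(slice(215,240),slice(342,380))
m=(h[...,1][sub]>150);ys,xs=np.nonzero(m);print('brass',xs.mean()+342,ys.mean()+215,len(xs))
D=at('top',(xs.mean()+342,ys.mean()+215),.065);print('dome',D)
for p in((240+437/3.59,150+288/3.59),(240+462/3.59,150+284/3.59)):print('flat',at('top',p,.062))
# box corners -> outline; disc centre
print('disc',at('top',(240+443/3.59,150+232/3.59),.072))
for n in('top','scene'):
    grab(n)
    for k,z in(('selector_grip',.086),('selector_pointer',.086),('selector_pointer',.07)):
        r=finder.landmark_of(n,k)
        if r: print(n,k,z,round(r[0]['conf'],2),at(n,r[0]['point'],z).round(4))
E
```

```text
brass 353.5 226.5 4
dome [ 0.50255422 -0.14230325  0.065     ]
flat [ 0.4926289  -0.16566107  0.062     ]
flat [ 0.49603374 -0.18522605  0.062     ]
disc [ 0.53572066 -0.16942746  0.072     ]
top selector_grip 0.086 0.49 [ 0.5417 -0.1722  0.086 ]
top selector_pointer 0.086 0.75 [ 0.5054 -0.1942  0.086 ]
top selector_pointer 0.07 0.75 [ 0.5066 -0.1961  0.07  ]
scene selector_grip 0.086 0.88 [ 0.5353 -0.1606  0.086 ]
scene selector_pointer 0.086 0.9 [ 0.5324 -0.2152  0.086 ]
scene selector_pointer 0.07 0.9 [ 0.5158 -0.2051  0.07  ]
```

The dome sits at the 1.5 detent: the marks lie on a 43 mm circle round about (.537,-.168), spaced about 28°. I go to the selector with the jaws across the bar.

Call:
apply_moves(increments=[-0.001,-0.0185,0,0,0,0.087,-0.001,-0.0185,0,0,0,0.087,-0.001,-0.0185,0,0,0,0.087,-0.001,-0.0185,0,0,0,0.087,-0.001,-0.0185,0,0,0,0.087,-0.001,-0.0185,0,0,0,0.087,-0.001,-0.0185,0,0,0,0.087,-0.001,-0.0185,0,0,0,0.087,-0.001,-0.0185,0,0,0,0.087,0,0,0,0,0,0], hand=0.6)

```text
t: 38.05
eef_pos: [0.5311, -0.1709, 0.1822]
ee_rot: [3.119, 0.002, -0.649]
force: [0.4, 0.0, -0.0]
width: 0.0354
```

```bash
python3 - <<'E'
from h import *
to(.537,-.168,.12,-.691)
E
```

```text
t 38.05 delta [ 0.0059  0.0029 -0.0622] rot [ 0.016 -0.016 -0.042] f [ 0.4  0.  -0. ] w 0.0354
```

Call:
apply_moves(increments=[0.0059,0.0029,-0.012,0.016,-0.016,-0.042,0,0,-0.02,0,0,0,0,0,-0.02,0,0,0,0,0,-0.008,0,0,0,0,0,0,0,0,0])

```text
t: 38.47
eef_pos: [0.5366, -0.1688, 0.1186]
ee_rot: [3.141, 0.001, -0.701]
force: [-0.4, 0.0, -0.0]
width: 0.0351
```

```bash
python3 - <<'E'
from h import *
to(.537,-.168,.088,-.691)
im=grab('scene','s7.png')
A=cv2.resize(im[150:260,230:370,::-1],(764,600),interpolation=cv2.INTER_CUBIC)
s=arm.get_state()['eef_pos']
for P,c in((s-[0,0,.011],(0,255,0)),(np.r_[s[:2],.098],(0,0,255))):
    q=(proj('scene',P)-[230,150]+.5)*5.455;cv2.circle(A,tuple(int(t) for t in q),4,c,-1)
cv2.imwrite('pics/k6.png',A)
E
```

```text
t 38.47 delta [ 0.0004  0.0008 -0.0306] rot [-0.    -0.001  0.01 ] f [-0.4  0.  -0. ] w 0.0351
```

View pics/k6.png

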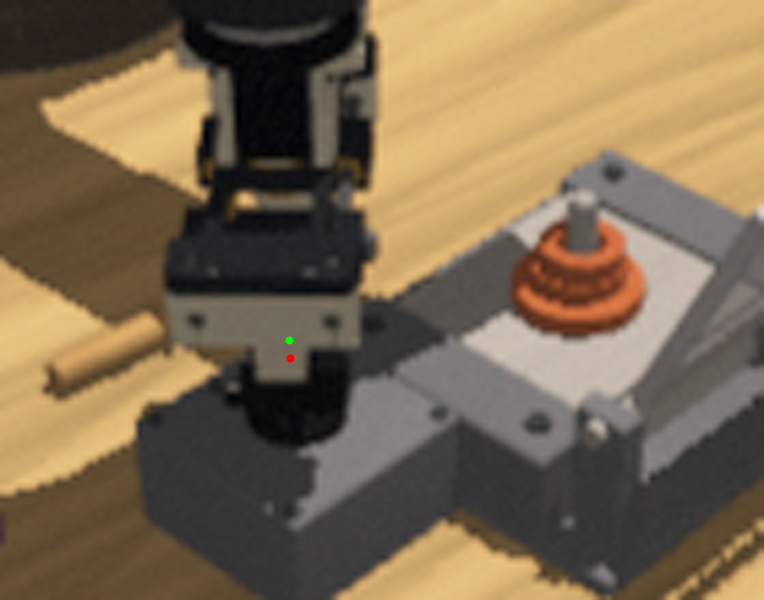

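The knob is under the jaws at crop (298,400), with the three collars stacked at (575,280). I descend and grip the bar.

Call:
apply_moves(increments=[0.001,0.0018,-0.01,0,0,0.01,0,0,-0.01,0,0,0,0,0,-0.006,0,0,0,0,0,-0.002,0,0,0])

```text
t: 38.85
eef_pos: [0.54, -0.1662, 0.0916]
ee_rot: [-3.14, -0.003, -0.689]
force: [-0.3, 0.3, -0.4]
width: 0.0349
```

```bash
python3 - <<'E'
from h import *
to(.538,-.167,.087,-.691)
E
```

```text
t 38.85 delta [-0.002  -0.0008 -0.0046] rot [ 0.001  0.004 -0.002] f [-0.3  0.3 -0.4] w 0.0349
```

Call:
apply_moves(increments=[-0.002,-0.0008,-0.004,0,0.003,0,0,0,0,0,0,0])

```text
t: 39.02
eef_pos: [0.5377, -0.1669, 0.0867]
ee_rot: [3.141, -0.0, -0.689]
force: [-0.5, -0.0, 0.2]
width: 0.035
```

Call:
apply_moves(increments=[0,0,0,0,0,0,0,0,0,0,0,0,0,0,0,0,0,0,0,0,0,0,0,0], hand=1, force=6)

```text
t: 39.35
eef_pos: [0.5382, -0.1671, 0.0876]
ee_rot: [3.142, -0.001, -0.689]
force: [-4.8, 4.8, 3.1]
width: 0.0136
```

Call:
apply_moves(increments=[-0.0008,0.0007,0,0,0,0,0,0,0,0,0,0], force=20)

```text
t: 39.52
eef_pos: [0.538, -0.167, 0.0876]
ee_rot: [-3.141, -0.003, -0.689]
force: [-0.3, 1.0, -2.0]
width: 0.0139
```

Call:
apply_moves(increments=[0,0,0,0,0,-0.08,0,0,0,0,0,-0.1,0,0,0,0,0,-0.1,0,0,0,0,0,-0.1])

```text
t: 39.85
eef_pos: [0.5379, -0.1668, 0.0876]
ee_rot: [-3.141, -0.003, -1.08]
force: [0.9, 0.0, -2.2]
width: 0.0137
```

Call:
apply_moves(increments=[0,0,0,0,0,-0.1,0,0,0,0,0,-0.1,0,0,0,0,0,-0.1,0,0,0,0,0,-0.1,0,0,0,0,0,-0.1])

```text
t: 40.27
eef_pos: [0.5378, -0.1666, 0.0876]
ee_rot: [-3.14, -0.003, -1.606]
force: [1.2, -0.3, -1.4]
width: 0.0137
```

Call:
apply_moves(increments=[0,0,0,0,0,-0.1,0,0,0,0,0,-0.1,0,0,0,0,0,-0.1,0,0,0,0,0,-0.1,0,0,0,0,0,-0.1,0,0,0,0,0,-0.05])

```text
t: 40.77
eef_pos: [0.5379, -0.1664, 0.0876]
ee_rot: [-3.14, -0.002, -2.187]
force: [1.6, -0.5, -2.1]
width: 0.014
```

Turned 1.5 rad. I release, lift and move the arm clear.

Call:
apply_moves(increments=[0,0,0,0,0,0,0,0,0,0,0,0,0,0,0,0,0,0], hand=0.6)

```text
t: 41.02
eef_pos: [0.538, -0.1663, 0.088]
ee_rot: [-3.139, -0.002, -2.187]
force: [0.3, -0.5, -0.2]
width: 0.0286
```

Call:
apply_moves(increments=[0,0,0.01,0,0,0,0,0,0.02,0,0,0,0,0,0.03,0,0,0,0,0,0.04,0,0,0,0,0,0.04,0,0,0,0,-0.03,0.01,0,0,0,0,-0.04,0,0,0,0,0,-0.04,0,0,0,0,0,-0.04,0,0,0,0,0,-0.04,0,0,0,0,0,0,0,0,0,0])

```text
t: 41.93
eef_pos: [0.5356, -0.3626, 0.2584]
ee_rot: [-3.129, -0.002, -2.163]
force: [0.6, 1.4, -0.3]
width: 0.0348
```

```bash
python3 - <<'E'
from h import *
to(.53,-.36,.24,-2.19)
im=grab('top','t9.png');sc=grab('scene','s9.png')
for n in('top','scene'):
    for k,z in(('selector_pointer',.07),('mark_dome',.065),('hammer',0),('rivet_jar',0),('brush',0)):
        r=finder.landmark_of(n,k)
        if r: print(n,k,round(r[0]['conf'],2),at(n,r[0]['point'],z).round(4))
A=cv2.resize(im[160:260,270:400,::-1],(442,340),interpolation=cv2.INTER_CUBIC)
B=cv2.resize(sc[160:260,250:355,::-1],(357,340),interpolation=cv2.INTER_CUBIC)
cv2.imwrite('pics/k7.png',np.hstack([A,B]))
E
```

```text
t 41.93 delta [-0.0056  0.0026 -0.0184] rot [ 0.008  0.009 -0.027] f [ 0.6  1.4 -0.3] w 0.0348
top hammer 0.63 [ 0.7733 -0.1023  0.    ]
top brush 0.66 [ 0.3878 -0.1033  0.    ]
scene selector_pointer 0.83 [ 0.5034 -0.1395  0.07  ]
scene hammer 0.9 [ 0.7702 -0.0827  0.    ]
scene rivet_jar 0.88 [ 0.6883 -0.3865  0.    ]
scene brush 0.82 [ 0.3823 -0.1099 -0.    ]
```

View pics/k7.png

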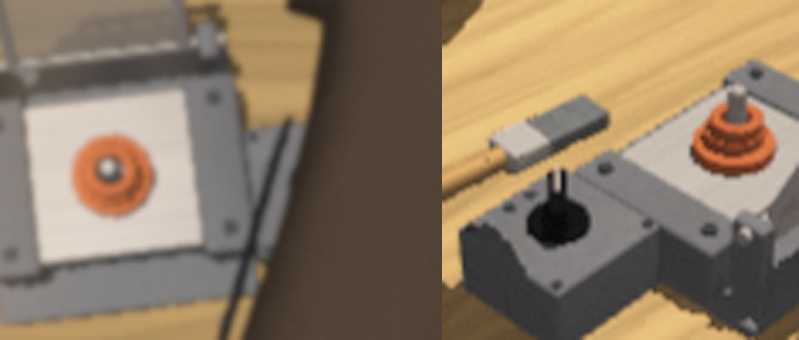

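The stack sits concentric on the pin and the guard is open. The pointer is measured at (.503,-.140), against the dome at (.503,-.142). I hand in.

```bash
python3 -c "
from station import arm
print(arm.job_done())"
```

```text
the job is handed in; nothing more can be done
None
```

All four steps were done in order and the job was handed in at about 42 s of the 210 s. No verdict was reported.

1. **Guard:** swung up past its balance point; it rests open by itself.
2. **Pin:** the steel pin went straight into the blind hole. I had spotted the hole in the scene camera, so I put the pin down there instead of searching across the plate. It bottomed out at the expected height, with about 38 N at the wrist.
3. **Collars:** three were on the bench, measuring about 68, 50 and 44 mm. I stacked them widest at the bottom. The smallest had been knocked about 5 cm aside during the run, so I located it again before picking it up.
4. **Selector:** turned 1.5 rad clockwise to the dome.

**Last checks:**
- **Stack and guard:** the last pictures show the collars flat and centred on the pin, and the guard still open.
- **Pointer:** it measured about 3 mm from the dome. The dome was hidden in the last picture, so its position comes from an earlier one.
- **Bystanders:** the hammer and brush measured within about 11 mm of their starting places. The jar measured within about 8 mm, from one camera only because the arm hid it from the other.
- **Disagreements:** while held, the middle collar read 47–48 mm between the fingers, slightly under its 50 mm. The two cameras differed by a few mm on several positions, which the fits tolerated.

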